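# Mount the dial-gauge carriage on the crankcase stand's dovetail rail and clamp it

### The arm

A 6-joint arm with a two-finger parallel gripper is mounted at the origin on the work surface. World frame = base frame: x ahead of the robot, y to its left, z up, the work surface at z = 0. Lengths are in m, angles in rad, forces in N, time in s.
With the tool pointing down it reaches from about 0.225 to 0.875 m from the base axis. Payload 3.4 kg.
Tool frame: the origin (TCP) lies at the very end of the fingers, on their centre line; the grasp point (between the pads) lies 19 mm behind it; x points along the fingers, y is the direction in which the jaws open and shut, and the axes are right-handed (so a half turn about x gives the same grasp; the last joint's range is limited). The gripper opens to 85 mm and grips with 20 to 120 N. Pads are 22 mm wide; open, the fingers measure 114 mm over their backs; the gripper's body (76 mm by 85 mm) begins 54 mm behind the grasp point. The pads swing forward as they close: fully open they stand 13 mm farther back than shut.
Start: joints at [-1.314, 0.276, 1.505, -0, 1.361, -0.121], TCP at [0.212, -0.534, 0.231] pointing down, gripper open.
Joint ranges: [-2.89, 2.89], [-0.75, 2.08], [0.22, 2.7], [-1.18, 4.32], [0.11, 2.71], [-2.7, 2.7]. Speed limits (rad/s): [2.57, 2.57, 3.14, 3.14, 3.14, 3.14].

### API

Orientations are given as a unit quaternion [w, x, y, z].
In Python, from rig import manip gives the robot as it stands. The module is installed in compiled form; this text tells all that it offers.
- The arm moves only by the tool play_rows, never from a script. Its argument "plan" is a list that holds one entry, the list of rows, each a list of 5 numbers: the closure, from 0 (fully open) to 1 (shut), then the shift along the tool's x, y, z in m, then the turn about the tool's x in degrees. A call has 1 to 12 rows; each row is the pose to reach, as a shift and turn from the pose measured when the call began, along the tool's axes at that moment; what a row does not reach only later rows make up. A row lasts 1/10 s, in which the tool goes at most 50 mm and 8.59 degrees, less where a joint would pass 70% of its speed; a pose out of reach is approached as far as the arm can. A call with a gripper value outside its range is refused whole. The fingers move at their own pace and stop on an object; "grip_force" is the grip in N (left out, the last holds). Time passes only in rows, so rows that repeat a pose let the fingers close. It gives the time, the measured TCP pose, the force and the opening at its end, in the units of the state.
- manip.get_state(): the state, without advancing time (a new reading comes with each control period).
- manip.get_image(name): name is "scene" or "top" or "wrist"; returns (picture, depth): 420x560x3 uint8, red, green, blue; 420x560 float32, m along the optical axis (not along the pixel's ray), 0 where there is no reading.
- manip.camera_params(name): a dict with "intrinsics" (3x3 intrinsics, pixels), "R" (3x3) and "t" (3): a world point X has camera coordinates R X + t; the wrist camera has in their place "mount" (4x4, takes a point from camera to tool coordinates, whose origin is the TCP and whose axes are the tool frame's). Camera axes: x right, y down, z forward; pixel columns grow to the right and rows downward; lengths in m; the calibration is good to about 2 mm. A picture is of the moment at which its call begins: read the wrist's pose just before it. camera_params takes no time and is no camera call.
- manip.sign_off(): hands the job in, once; it reports no verdict.
The state is a dict: "clock": time; "qpos": joint angles; "qd": joint speeds; "effort": joint torques, N m; "position": TCP position; "ee_rot": TCP orientation; "contact_force": force on the tool from outside, world axes, zero at the start; "moment": the same for the moment, N m; "width": finger opening in m.
Only numpy, scipy, OpenCV 4.12 (cv2) and the standard library are available. Lean on these libraries where they do the work, as an engineer would, in place of code of your own. Each camera call takes 0.05 s, during which the arm holds its last target.

### The job

Slide the dial-gauge carriage onto the dovetail rail from its open end, gauge stem first, and gently push it fully home, until its front has pressed the stop's sprung pin all the way in. Keep it pressed against the pin and turn the black clamp knob on its side clockwise until it bites and the carriage stays firmly clamped there, without jamming, shoving hard against the stop or overtightening. Let go, and leave the other things on the bench alone.

Things in the scene. Friction and masses are not known exactly. Their poses are not given: they have to be found in the camera images.
- rail: Fixed dark plate 250 x 110 mm, 12 mm thick, with a bright dovetail. Origin: centre of the plate's underside; x along the dovetail from open end to stop; z up. Bare apron: x = -125 to -20 mm. Dovetail: centred, x = -20 to 125 mm, z = 12 (foot, 30 mm wide) to 27 mm (top, 45 mm wide), 60 degree flanks; its first 15 mm taper inward 4 mm a side as a lead-in.
- rail_nose (a point): Middle of the open (entry) end of the dovetail, at the level of the plate's top face; same axes as the rail.
- stop_block: Fixed dark stop saddle on the dovetail, 78 mm wide, 22 long, top 31 mm above the plate. Origin: middle of its near face, at the plate's top; axes as the rail; at rail x = 87 to 103 mm. A sprung steel pin (10 mm thick, 23 mm above the plate) pokes 8 to 20 mm out of that face, set differently each time; it gives 4 mm against 2 rising to 8 N, then is solid, and pushes a loose carriage back.
- carriage: Loose aluminium carriage, 0.45 kg, 80 mm long (x), 92 wide (y), 34 high, open dovetail channel beneath. Origin: centre of underside; x = the way it goes on (gauge stem to +x), y = knob side, z up. Feet resting on the rail's plate (origin 12 mm up), the channel suits the dovetail, 1.2 mm play a side. Dial gauge on its -y side reaches y = -57 mm, its stem x = 73 mm.
- carriage_post (a point): Grasp point on the upright steel post on top of the carriage: post 14 mm thick along carriage x, 20 mm wide along y, from 33 to 73 mm above the carriage's underside, centred at x = 0, y = -24 mm; the point is 57 mm up. Same axes as the carriage.
- carriage_nose (a point): Middle of the carriage's front face, 40 mm ahead of its origin, 24 mm up; same axes as the carriage.
- knob_grip (a point): Point to grip on the clamp knob: on its upright axis, at carriage x = 0, y = +32 mm, 66 mm above the carriage's underside. The knob is a black bar 36 mm long (along this frame's y), 12 mm thick (x), spanning 48 to 78 mm above the underside.
- clamp_knob (a joint): Angle of the clamp knob, rad; 0 = fully loose, grows clockwise seen from above, limit 1.75. Starts at 0 to 0.15. Loose friction about 0.1 Nm; on the rail its cam starts to press somewhere between 0.75 and 1.2 rad (differs each time); then its force rises about 100 N per rad; a torque about 0.2 Nm above the loose one is firm (30 to 50 N), less a little as the carriage settles sideways when let go. Stays where left.
- cam: Eccentric steel cam under the carriage, turning with the clamp knob and pressing on the side of the dovetail. Origin on the knob's axis level with the carriage's underside; same axes as knob_grip.
- bearing: loose steel ball-bearing ring, 52 mm across, 15 mm high, lying flat; a bystander. Origin: underside.
- socket: loose steel socket, 24 mm across, 32 mm high, upright; a bystander. Origin: underside.
- screwdriver: loose screwdriver lying flat; a bystander. Origin: underside.
- wrench: loose spanner lying flat; a bystander. Origin: underside.
- jar: loose amber jar with steel cap, 64 mm across, 80 mm high; a bystander. Origin: underside.
- sleeve: loose brass sleeve, 36 mm across, 30 mm high, upright; a bystander. Origin: underside.
- mallet: loose hammer lying flat; a bystander. Origin: underside.
Mind the look-alikes: they are no part of the job. There is more than one size of the carriage; the job needs the smaller.

How it is judged:
On the way, in this order (a step that is already met when the one before it is completed fails the run):
1. the carriage has been slid onto the dovetail from its open end (front 35 mm or more past the end), knob still loose (below 0.6 rad) (x of carriage_nose in the frame of rail between 0.015 and 0.06 m and z of carriage_nose in the frame of rail below 0.0395 m and y of carriage_nose in the frame of rail between -0.004 and 0.004 m and value of joint clamp_knob below 0.6 rad).
2. the carriage is on the dovetail and bears on the stop's pin (more than 2 N), knob still loose (below 0.6 rad) (x of carriage_nose in the frame of rail above 0.062 m and contact force between carriage and stop_block above 2 N and y of carriage_nose in the frame of rail between -0.004 and 0.004 m and z of carriage_nose in the frame of rail below 0.0395 m and angle between the x axis of carriage and the x axis of rail, either way round below 0.05 rad and angle between carriage's own z axis and vertical below 0.05 rad and value of joint clamp_knob below 0.6 rad), for 0.1 s.
At the end, for the whole second after the job is handed in: The carriage sits on the dovetail, level and in line (0.05 rad), at rest, still bearing on the stop's sprung pin with more than 2 N, and the cam presses on the dovetail with more than 12 N (knob past 0.6 rad) (x of carriage_nose in the frame of rail above 0.062 m and contact force between carriage and stop_block above 2 N and y of carriage_nose in the frame of rail between -0.004 and 0.004 m and z of carriage_nose in the frame of rail below 0.0395 m and angle between the x axis of carriage and the x axis of rail, either way round below 0.05 rad and angle between carriage's own z axis and vertical below 0.05 rad and contact force between cam and rail above 12 N and value of joint clamp_knob above 0.6 rad and linear speed of carriage below 0.01 m/s); the robot touches nothing.
It fails at once if the carriage is shoved against the stop with more than 45 N (contact force between carriage and stop_block above 45 N).
It fails at once if the carriage is forced against the rail or stop with more than 150 N while the clamp is loose (knob below 0.6 rad) (contact force between carriage and rail above 150 N and value of joint clamp_knob below 0.6 rad).
It fails at once if the clamp is overtightened (cam force above 100 N) (contact force between cam and rail above 100 N).
It fails at once if a bystander is moved more than 30 mm (distance of any of bearing, socket, screwdriver, wrench, jar, sleeve, mallet from where it was at the start of the episode above 0.03 m).
It also fails if it takes over 72 s, if anything falls off the work surface, if the arm or the gripper's body presses on something with over 40 N, if the wrist force passes 120 N, or if a joint passes its speed limit or range.

## Working session

There is one attempt and no reset: what is moved stays moved. The work goes in short steps, Python scripts to look and compute and a tool call to move; the robot and the scene stay as the last step left them, time stands still between calls to the robot, and variables do not carry over. Pictures are saved under pics/ and viewed, and the job is handed in when it is done.

Besides the shell and the picture viewer there is one more tool, called as name(argument=value, ...) on one line, values as JSON. play_rows: Moves the arm, as the interface text tells. Its arguments: {"type":"object","properties":{"plan":{"type":"array","items":{"type":"array","items":{"type":"array","items":{"type":"number"}}}},"grip_force":{"type":"number"}},"required":["plan"]}

```bash
mkdir -p pics; ls; python3 - <<'E'
from rig import manip
import cv2,numpy as np
s=manip.get_state();print(s)
for n in("scene","top"):
    im,d=manip.get_image(n);cv2.imwrite(f"pics/{n}0.png",im[:,:,::-1]);np.savez(f"pics/{n}0.npz",im=im,d=d)
    print(n,manip.camera_params(n))
print(manip.camera_params("wrist"))
E
```

```text
pics
{'clock': 0.0, 'qpos': array([-1.31399740e+00,  2.76607106e-01,  1.50616096e+00,  2.59720311e-06,
        1.36072953e+00, -1.20994535e-01]), 'qd': array([-4.78283976e-04, -1.08688648e-03, -8.28318946e-06,  4.48174335e-04,
       -9.94352707e-04,  3.47134766e-04]), 'effort': array([-4.51241258e-04, -4.16772830e+01, -2.45807844e+01, -1.72934870e-04,
        1.12783894e-02, -8.83982354e-08]), 'position': array([ 0.21195796, -0.53391383,  0.23042174]), 'ee_rot': array([-0.13210498, -0.69448369, -0.13344899,  0.69457329]), 'contact_force': array([ 0.88800174,  0.44347939, -0.7783316 ]), 'moment': array([-0.04701398, -0.0035999 , -0.01183108]), 'width': 0.08541060479614927}
scene {'intrinsics': array([[445.98238675,   0.        , 285.19382629],
       [  0.        , 445.98238675, 206.99029904],
       [  0.        ,   0.        ,   1.        ]]), 'R': array([[-0.70089511,  0.71307058, -0.0166251 ],
       [ 0.52013696,  0.49502888, -0.69599135],
       [-0.48806105, -0.49646426, -0.71785768]]), 't': array([ 0.55526886, -0.10784707,  1.23344588])}
top {'intrinsics': array([[380.1580938
[... 160 characters left out ...]
, -0.99958661,  0.01465501],
       [-0.99556019, -0.02596223, -0.09047576],
       [ 0.09081884, -0.01235199, -0.99579083]]), 't': array([-0.24383168,  0.56858622,  0.96442169])}
{'intrinsics': array([[361.49968378,   0.        , 282.58986438],
       [  0.        , 361.49968378, 207.54510945],
       [  0.        ,   0.        ,   1.        ]]), 'mount': array([[ 7.86933188e-04, -3.07336172e-01,  9.51600682e-01,
        -1.43208704e-01],
       [ 9.99999619e-01, -1.16962012e-04, -8.64731984e-04,
         8.83378785e-05],
       [ 3.77064549e-04,  9.51601000e-01,  3.07335963e-01,
        -8.06779648e-02],
       [ 0.00000000e+00,  0.00000000e+00,  0.00000000e+00,
         1.00000000e+00]])}
```

View pics/scene0.png

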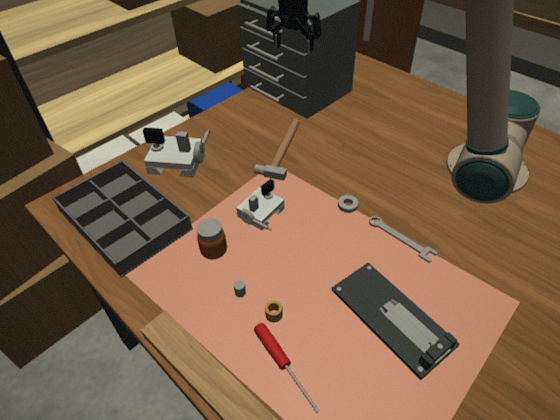

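View pics/top0.png

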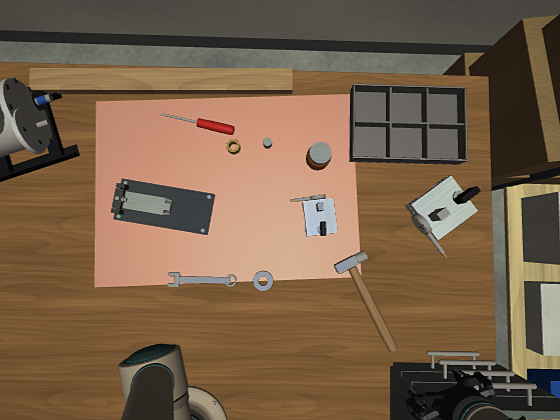

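The top view shows two carriages, at (320,215) and (443,208). The first looks smaller. The rail is at (163,207), with its stop at about x=120. I'll check both carriages in enlarged crops.

```bash
cat > h.py <<'E'
import numpy as np,cv2
from rig import manip
def P(n):
    c=manip.camera_params(n);return c["intrinsics"],c["R"],c["t"]
def world(n,d):
    K,R,t=P(n);v,u=np.mgrid[0:d.shape[0],0:d.shape[1]]
    C=np.stack([(u-K[0,2])/K[0,0]*d,(v-K[1,2])/K[1,1]*d,d],-1)
    return (C-t)@R
def atz(n,u,v,z):
    K,R,t=P(n);r=R.T@np.array([(u-K[0,2])/K[0,0],(v-K[1,2])/K[1,1],1]);o=-R.T@t
    return o+r*(z-o[2])/r[2]
def proj(n,X):
    K,R,t=P(n);c=np.asarray(X)@R.T+t;p=c@K.T;return p[...,:2]/p[...,2:]
E
python3 - <<'E'
from h import *
im=np.load("pics/top0.npz")["im"][:,:,::-1]
a=cv2.resize(im[185:245,285:345],(390,390),interpolation=cv2.INTER_CUBIC);b=cv2.resize(im[165:265,395:495],(390,390),interpolation=cv2.INTER_CUBIC)
cv2.imwrite("pics/c1.png",np.hstack([a,b]))
cv2.imwrite("pics/c2.png",cv2.resize(im[170:245,100:225],(800,480),interpolation=cv2.INTER_CUBIC))
W=world("top",np.load("pics/top0.npz")["d"])
for u,v in[(320,225),(309,225),(333,225),(443,200),(430,205),(163,203),(163,220),(200,215),(120,200),(325,290),(300,260),(319,207)]: print(u,v,W[v,u].round(4))
E
```

```text
320 225 [ 0.5225 -0.3255  0.0556]
309 225 [ 0.5226 -0.2996  0.0335]
333 225 [ 0.5242 -0.3618  0.0331]
443 200 [ 0.5952 -0.6427  0.0474]
430 205 [ 0.5815 -0.6095  0.0459]
163 203 [0.5706 0.0812 0.0255]
163 220 [0.5269 0.0828 0.0123]
200 215 [ 0.5427 -0.0129  0.0097]
120 200 [0.5741 0.1868 0.0405]
325 290 [ 0.3538 -0.3479 -0.0016]
300 260 [ 0.4305 -0.2805 -0.0035]
319 207 [ 0.5667 -0.3206  0.0712]
```

View pics/c1.png

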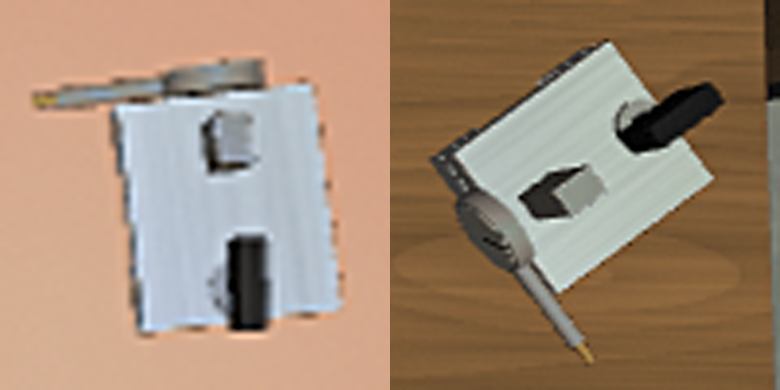

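View pics/c2.png

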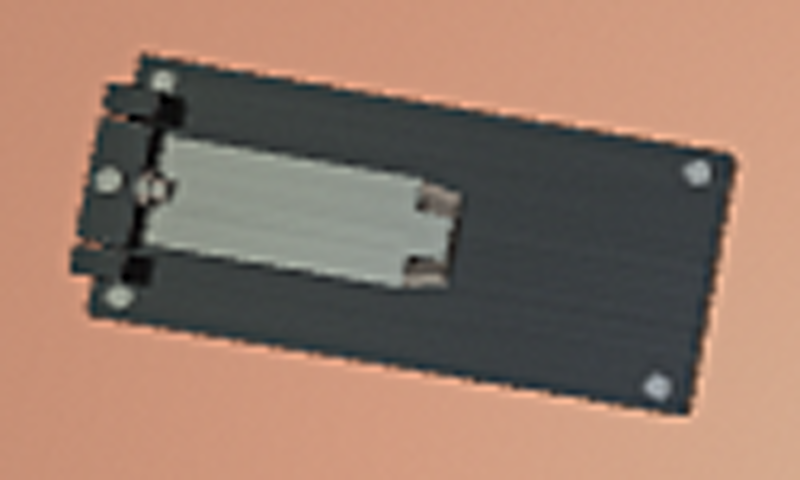

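Crop c1: the left carriage, top (320,215), has its plate top at z≈34 mm, which matches the 80x92x34 description. The right one, (443,208), is taller at about 46 mm and bigger, so it's the look-alike. The job carriage's stem points image-left, which is world +y, the same way as the rail's stop. Next I'll fit rough poses.

```bash
python3 - <<'E'
from h import *
z=np.load("pics/top0.npz");im=z["im"];W=world("top",z["d"])
def rect(m,nm):
    p=W[m][:,:2].astype(np.float32)*1000
    r=cv2.minAreaRect(p);print(nm,len(p),r, cv2.boxPoints(r).round(1).tolist())
X,Y,Z=W[...,0],W[...,1],W[...,2]
m=(Z>.029)&(Z<.038)&(X>.46)&(X<.66)&(Y>-.40)&(Y<-.25)
m=cv2.morphologyEx(m.astype(np.uint8),cv2.MORPH_OPEN,np.ones((5,5)))>0
rect(m,"car")
m=(Z>.007)&(X>.4)&(X<.7)&(Y>-.1)&(Y<.26)&(im.max(-1)<90)
m=cv2.morphologyEx(m.astype(np.uint8),cv2.MORPH_OPEN,np.ones((3,3)))>0
rect(m,"plate")
m=(Z>.02)&(Z<.032)&(X>.4)&(X<.7)&(Y>-.1)&(Y<.26)&(im.min(-1)>90)
rect(m,"dov")
for u,v in[(267,143),(233,146),(319,150),(263,281),(230,281)]:print(u,v,W[v,u])
E
```

```text
car 808 ((546.09716796875, -327.3595886230469), (91.55201721191406, 80.45716094970703), 8.824213981628418) [[494.70001220703125, -294.6000061035156], [507.0, -374.1000061035156], [597.5, -360.1000061035156], [585.2000122070312, -280.6000061035156]]
plate 3021 ((563.3974609375, 82.40895080566406), (249.6812744140625, 109.4893798828125), 81.9754409790039) [[491.79998779296875, -33.599998474121094], [600.2000122070312, -48.900001525878906], [635.0, 198.39999389648438], [526.5999755859375, 213.6999969482422]]
dov 743 ((569.2406616210938, 123.0442886352539), (121.74017333984375, 44.36240768432617), 81.68585968017578) [[538.5, 66.0], [582.4000244140625, 59.599998474121094], [600.0, 180.10000610351562], [556.0999755859375, 186.5]]
267 143 [ 0.73619138 -0.18493411  0.03027634]
233 146 [ 0.73321379 -0.09184746 -0.00087072]
319 150 [ 0.71015411 -0.31768715  0.076541  ]
263 281 [ 3.73616666e-01 -1.83931814e-01  6.45540301e-05]
230 281 [ 0.37227482 -0.09796887  0.0060452 ]
```

The job carriage fits 80.5x91.6 mm at (0.546,-0.327) with yaw ≈98.8°. The rail fits 249.7x109.5 mm at (0.563,0.082) with yaw ≈82°. Both sizes match the description. Next I'll write a move helper.

```bash
cat >> h.py <<'E'
from scipy.spatial.transform import Rotation as Ro
def tool(s=None):
    s=s or manip.get_state();q=s["ee_rot"];return np.array(s["position"]),Ro.from_quat([q[1],q[2],q[3],q[0]]).as_matrix()
def plan(pos,yaw):
    """shift in tool axes and turn (deg) so TCP at pos, tool y along yaw (deg, mod 180)"""
    p,R=tool();d=R.T@(np.array(pos)-p)
    cur=np.degrees(np.arctan2(R[1,1],R[0,1]))
    t=-(yaw-cur);t=(t+90)%180-90
    print("shift mm",(d*1000).round(1),"turn",round(t,2),"(alt ±180) curyaw",round(cur,2),"toolx",R[:,0].round(4),"q6",manip.get_state()["qpos"][5].round(3))
def st():
    s=manip.get_state();print("t",round(s["clock"],2),"pos",(s["position"]*1000).round(1),"F",s["contact_force"].round(1),"M",s["moment"].round(2),"w",round(s["width"]*1000,1))
def snap(n,f):
    s=manip.get_state();im,d=manip.get_image(n);cv2.imwrite(f"pics/{f}.png",im[:,:,::-1]);np.savez(f"pics/{f}.npz",im=im,d=d,p=tool(s)[0],R=tool(s)[1]);return im,d
def wcam(f):
    z=np.load(f"pics/{f}.npz");M=manip.camera_params("wrist");K=M["intrinsics"];T=np.eye(4);T[:3,:3]=z["R"];T[:3,3]=z["p"]
    return z,K,T@np.array(M["mount"])
def wworld(f):
    z,K,A=wcam(f);d=z["d"];v,u=np.mgrid[0:d.shape[0],0:d.shape[1]]
    C=np.stack([(u-K[0,2])/K[0,0]*d,(v-K[1,2])/K[1,1]*d,d],-1)
    return z["im"],C@A[:3,:3].T+A[:3,3]
def wproj(f,X):
    z,K,A=wcam(f);c=(np.asarray(X)-A[:3,3])@A[:3,:3];p=c@K.T;return p[...,:2]/p[...,2:]
E
python3 - <<'E'
from h import *
plan([.57,-.324,.22],98.8)
p,R=tool();print(R.round(3))
E
```

```text
shift mm [  10.7  -63.1 -410.2] turn 12.85 (alt ±180) curyaw -68.35 toolx [-4.0e-04  1.6e-03 -1.0e+00] q6 -0.121
[[-0.     0.369 -0.929]
 [ 0.002 -0.929 -0.369]
 [-1.    -0.002 -0.   ]]
```

play_rows(plan=[[[0,0.01,-0.063,-0.41,-100],[0,0.01,-0.063,-0.41,-100],[0,0.01,-0.063,-0.41,-100],[0,0.01,-0.063,-0.41,-100],[0,0.01,-0.063,-0.41,-100],[0,0.01,-0.063,-0.41,-100],[0,0.01,-0.063,-0.41,-100],[0,0.01,-0.063,-0.41,-100],[0,0.01,-0.063,-0.41,-100],[0,0.01,-0.063,-0.41,-100],[0,0.01,-0.063,-0.41,-100],[0,0.01,-0.063,-0.41,-100]]])

```text
clock: 1.3
position: [0.5699, -0.3236, 0.2199]
ee_rot: [0.617, 0.343, 0.619, -0.343]
contact_force: [-1.1, -0.3, 0.4]
width: 0.0853
```

```bash
python3 - <<'E'
from h import *
st();plan([.57,-.324,.22],98.8)
E
```

```text
t 1.3 pos [ 569.9 -323.6  219.9] F [-1.1 -0.3  0.4] M [-0.03 -0.02 -0.  ] w 85.3
shift mm [-0.1 -0.1  0.4] turn -66.83 (alt ±180) curyaw 31.97 toolx [-0.0018  0.0025 -1.    ] q6 -1.181
```

play_rows(plan=[[[0,0,0,0,-66.8],[0,0,0,0,-66.8],[0,0,0,0,-66.8],[0,0,0,0,-66.8],[0,0,0,0,-66.8],[0,0,0,0,-66.8],[0,0,0,0,-66.8],[0,0,0,0,-66.8],[0,0,0,0,-66.8]]])

```text
clock: 2.2
position: [0.5697, -0.3234, 0.2192]
ee_rot: [0.704, -0.053, 0.706, 0.055]
contact_force: [0.3, -0.2, 0.1]
width: 0.0855
```

```bash
python3 - <<'E'
from h import *
snap("wrist","w1");st()
E
```

```text
t 2.25 pos [ 569.7 -323.5  219.3] F [ 0.5 -0.2  0.4] M [-0.04 -0.03  0.01] w 85.4
```

View pics/w1.png

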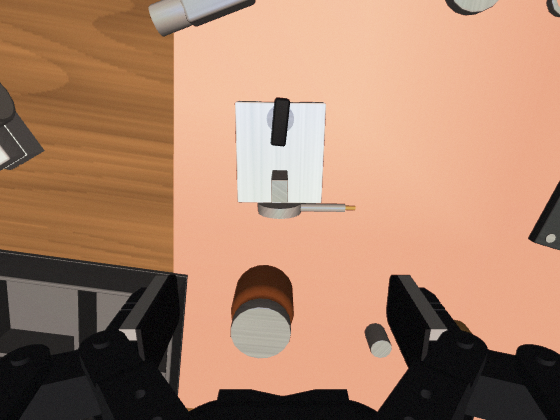

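The wrist view shows the carriage square at (280,150), its post at (280,185), the knob bar at (281,122) and the stem pointing right. Next I'll measure from its depth.

```bash
python3 - <<'E'
from h import *
im,W=wworld("w1");X,Y,Z=W[...,0],W[...,1],W[...,2]
print("mat z",W[150,400],"top",W[150,265],"post",[W[v,280].round(4) for v in(174,180,190,198)],"knob",[W[v,u].round(4) for u,v in((282,102),(281,115),(279,140))])
m=(Z>.029)&(Z<.038)&(X>.46)&(X<.64)&(Y>-.40)&(Y<-.25)
m=cv2.morphologyEx(m.astype(np.uint8),cv2.MORPH_OPEN,np.ones((7,7)))
n,l,s,c=cv2.connectedComponentsWithStats(m);k=1+np.argmax(s[1:,4]);m=l==k
p=W[m][:,:2].astype(np.float32)*1000;r=cv2.minAreaRect(p);print(r,cv2.boxPoints(r).round(1).tolist())
z,K,A=wcam("w1");print("cam",A[:3,3])
for nm,lo,hi in(("post",.066,.076),):
    m=(Z>lo)&(Z<hi)&(abs(X-.57)<.03)&(abs(Y+.324)<.03);q=W[m][:,:2].astype(np.float32)*1000;print(nm,len(q),cv2.minAreaRect(q),W[m][:,2].mean())
m=(Z>.0715)&(Z<.085)&(abs(X-.515)<.03)&(abs(Y+.33)<.03);q=W[m][:,:2].astype(np.float32)*1000;print("knob",len(q),cv2.minAreaRect(q),W[m][:,2].mean())
im=cv2.imread("pics/w1.png");cv2.imwrite("pics/w1c.png",cv2.resize(im[90:230,220:370],(750,700)[:2] and (640,597),interpolation=cv2.INTER_CUBIC))
E
```

```text
mat z [ 0.53067498 -0.20981549  0.00318681] top [ 0.54590567 -0.34192747  0.03501619] post [array([ 0.5619, -0.3257,  0.0528]), array([ 0.5623, -0.3256,  0.0734]), array([ 0.5704, -0.3244,  0.0744]), array([ 0.5772, -0.3234,  0.0743])] knob [array([ 0.5012, -0.3333,  0.0783]), array([ 0.5106, -0.3327,  0.0797]), array([ 0.5294, -0.3314,  0.0802])]
((552.1630859375, -325.6622009277344), (100.92778778076172, 84.22557067871094), 8.10446548461914) [[496.29998779296875, -291.1000061035156], [508.1000061035156, -374.5], [608.0999755859375, -360.20001220703125], [596.2000122070312, -276.8999938964844]]
cam [ 0.49371443 -0.33530384  0.36262286]
post 423 ((571.4138793945312, -325.0904235839844), (19.93870735168457, 13.41594409942627), 8.638081550598145) 0.073282397981378
knob 735 ((516.2077026367188, -332.83367919921875), (35.942562103271484, 11.996667861938477), 2.7799808979034424) 0.0783087519819803
```

View pics/w1c.png

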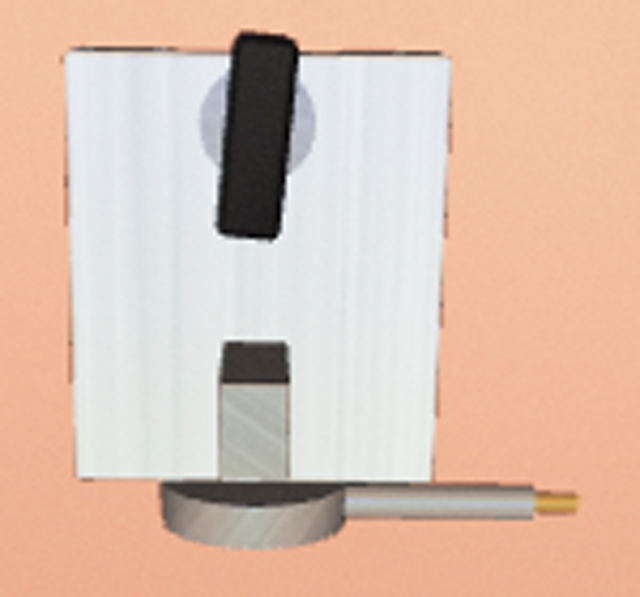

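Post at (571.4,-325.1), 19.9x13.4 mm, top z≈73, yaw 98.6°. The knob bar is 36x12 and turned about 6° (0.1 rad), which matches the description.

```bash
python3 - <<'E'
from h import *
plan([.571,-.3248,.041],98.6)
E
```

```text
shift mm [178.3  -2.1   1.5] turn 0.03 (alt ±180) curyaw 98.63 toolx [-0.0026  0.003  -1.    ] q6 -2.345
```

play_rows(plan=[[[0,0.05,-0.002,0.0015,0],[0,0.1,-0.002,0.0015,0],[0,0.14,-0.002,0.0015,0],[0,0.165,-0.002,0.0015,0],[0,0.178,-0.002,0.0015,0],[0,0.178,-0.002,0.0015,0],[0,0.178,-0.002,0.0015,0]]])

```text
clock: 2.95
position: [0.5719, -0.3253, 0.0424]
ee_rot: [0.705, -0.052, 0.705, 0.054]
contact_force: [0.3, -0.4, 0.8]
width: 0.0856
```

```bash
python3 - <<'E'
from h import *
snap("wrist","w2");st()
E
```

```text
t 3.0 pos [ 572.3 -325.5   43.1] F [ 0.3 -0.7 -0.3] M [ 0.05 -0.06 -0.01] w 85.6
```

View pics/w2.png

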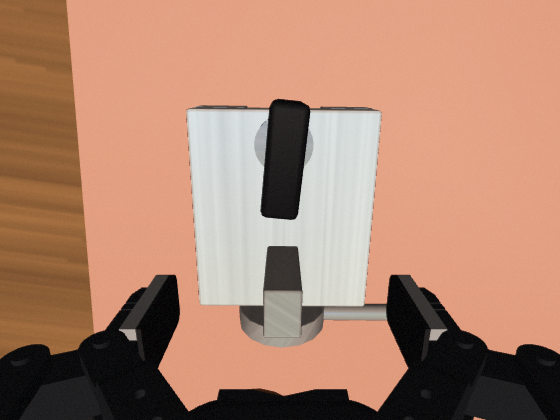

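The post (283,290) sits midway between the pads (~160 and ~407). Closing now.

play_rows(plan=[[[1,0.002,0,0,0],[1,0.002,0,0,0],[1,0.002,0,0,0],[1,0.002,0,0,0],[1,0.002,0,0,0],[1,0.002,0,0,0],[1,0.002,0,0,0],[1,0.002,0,0,0]]], grip_force=90)

```text
clock: 3.8
position: [0.5724, -0.3255, 0.0415]
ee_rot: [0.705, -0.053, 0.705, 0.053]
contact_force: [-0.2, 1.2, 4.6]
width: 0.0128
```

play_rows(plan=[[[1,-0.01,0,0,0],[1,-0.02,0,0,0],[1,-0.04,0,0,0],[1,-0.06,0,0,0],[1,-0.08,0,0,0],[1,-0.08,0,0,0],[1,-0.08,0,0,0]]])

```text
clock: 4.5
position: [0.5722, -0.3255, 0.1213]
ee_rot: [0.705, -0.053, 0.705, 0.053]
contact_force: [-0.7, -0.6, -5.3]
width: 0.0127
```

```bash
python3 - <<'E'
from h import *
snap("wrist","w3");st()
p,R=tool();print(R.round(4))
im,W=wworld("w3");z,K,A=wcam("w3")
# top plate plane in tool frame
X=(W-z["p"])@z["R"]
for (u,v) in((210,150),(350,150),(225,280),(350,280),(215,200),(350,200)):print(u,v,(X[v,u]*1000).round(1),W[v,u].round(4))
E
```

```text
t 4.55 pos [ 571.6 -325.1  120.4] F [-0.5  0.6 -5.6] M [ 0.06 -0.1  -0.01] w 12.9
[[-1.100e-03 -1.494e-01  9.888e-01]
 [ 2.100e-03  9.888e-01  1.494e-01]
 [-1.000e+00  2.300e-03 -7.000e-04]]
210 150 [  6.8 -29.7 -53.7] [ 0.5236 -0.3629  0.1144]
350 150 [  7.5  28.5 -53.6] [ 0.515  -0.3053  0.1138]
225 280 [  6.8 -26.4   6.9] [ 0.583  -0.3506  0.1145]
350 280 [ 6.6 31.8  6.9] [ 0.5742 -0.293   0.1147]
215 200 [  6.7 -28.8 -32.1] [ 0.5448 -0.3588  0.1145]
350 200 [  6.8  29.6 -32. ] [ 0.5361 -0.301   0.1145]
```

View pics/w3.png

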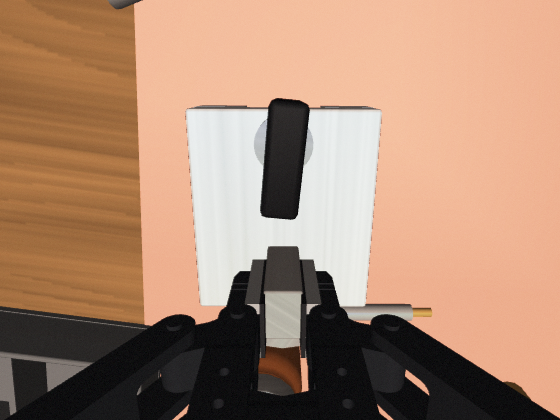

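The carriage is held level, with its top 6.8 mm beyond the TCP and parallel to it. The stem at (430,312) points right. Now to carry it over the apron.

```bash
python3 - <<'E'
from h import *
plan([.579,-.006,.12],82)
E
```

```text
shift mm [  1.1 314.4  55. ] turn 16.59 (alt ±180) curyaw 98.59 toolx [-0.0011  0.0021 -1.    ] q6 -2.345
```

play_rows(plan=[[[1,0.001,0.03,0.005,0],[1,0.001,0.07,0.012,4],[1,0.001,0.11,0.02,8],[1,0.001,0.15,0.026,12],[1,0.001,0.19,0.033,16.6],[1,0.001,0.23,0.04,16.6],[1,0.001,0.27,0.047,16.6],[1,0.001,0.3,0.053,16.6],[1,0.001,0.314,0.055,16.6],[1,0.001,0.314,0.055,16.6],[1,0.001,0.314,0.055,16.6]]])

```text
clock: 5.65
position: [0.5787, -0.0071, 0.1193]
ee_rot: [0.704, 0.049, 0.706, -0.049]
contact_force: [0.3, -1.1, -5.3]
width: 0.0126
```

```bash
python3 - <<'E'
from h import *
snap("wrist","w4");st();snap("top","t4")
E
```

```text
t 5.7 pos [578.9  -7.6 119.5] F [ 0.8 -0.2 -5.8] M [-0.05 -0.11  0.02] w 12.6
```

View pics/w4.png

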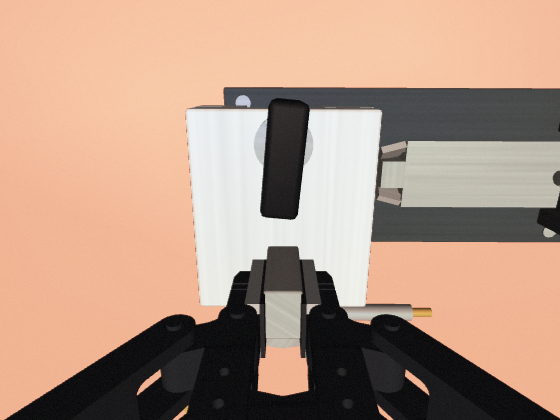

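View pics/t4.png

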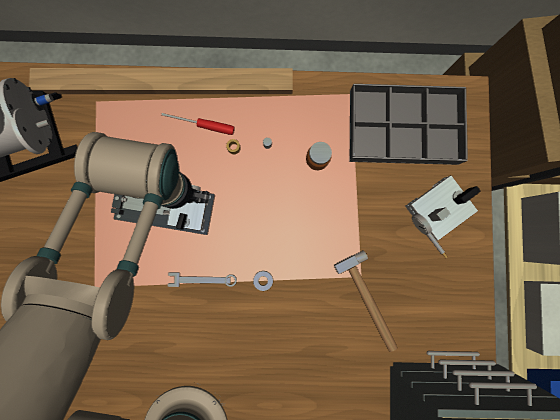

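Wrist view: the dovetail runs rightward at rows 140–207, with its tapered end at about (382,175). The carriage covers (190–380, 108–305). Next I'll measure both in the tool frame.

```bash
cat > fit.py <<'E'
from h import *
def edges(f,cols_d,rows_guess,zs):pass
def gray(f): return cv2.GaussianBlur(cv2.cvtColor(np.load(f"pics/{f}.npz")["im"],cv2.COLOR_RGB2GRAY).astype(float),(3,3),0)
def edge_in_col(g,c,r0,r1):
    s=np.diff(g[r0:r1,c]);k=np.argmax(abs(s));
    if 0<k<len(s)-1:
        a,b,e=abs(s[k-1]),abs(s[k]),abs(s[k+1]);k=k+0.5*(a-e)/(a-2*b+e+1e-9)
    return r0+k+0.5
def edge_in_row(g,r,c0,c1): return edge_in_col(g.T,r,c0,c1)
def tz(f,u,v,zplane):
    """pixel->tool yz (mm) at plane world z"""
    z,K,A=wcam(f);r=A[:3,:3]@np.array([(u-K[0,2])/K[0,0],(v-K[1,2])/K[1,1],1]);o=A[:3,3]
    w=o+r*(zplane-o[2])/r[2];return (z["R"].T@(w-z["p"]))*1000,w
E
python3 - <<'E'
from fit import *
f="w4";g=gray(f);im,W=wworld(f);z,K,A=wcam(f)
X=((W-z["p"])@z["R"])*1000
for n,u,v in(("dov",450,170),("dov",520,180),("plate",450,120),("plate",500,225),("car",230,200),("apron",235,95),("mat",100,200)):print(n,W[v,u].round(4),X[v,u].round(1))
zt=.0268;zp=.0115
for c in(415,440,470,500,540):
    a=edge_in_col(g,c,128,155);b=edge_in_col(g,c,195,220);p=edge_in_col(g,c,78,100);q=edge_in_col(g,c,230,252)
    print(c,[round(x,1) for x in(a,b,p,q)],"dov tz",[tz(f,c,x,zt)[0][1:].round(1).tolist() for x in(a,b)],"plate",[tz(f,c,x,zp)[0][1:].round(1).tolist() for x in(p,q)])
zc=z["p"][2]-.0068
for c in(200,230,340,360):
    a=edge_in_col(g,c,100,120)
    print("car knob edge",c,round(a,1),tz(f,c,a,zc)[0].round(1))
for c in(208,216,222):
    b=edge_in_col(g,c,295,315);print("gauge edge",c,round(b,1),tz(f,c,b,zc)[0].round(1))
for r in(130,160,200,240):
    a=edge_in_row(g,r,180,205);b=edge_in_row(g,r,362,390);print("lat",r,round(a,1),round(b,1),tz(f,a,r,zc)[0].round(1),tz(f,b,r,zc)[0].round(1))
print("rear plate edge",tz(f,edge_in_row(g,97,215,235),97,zp)[0])
E
```

```text
dov [0.567  0.1076 0.0271] [ 92.3 112.  -27.2]
dov [0.5801 0.1535 0.0279] [ 91.5 159.2 -20.6]
plate [0.5363 0.1139 0.0127] [106.8 113.9 -58.4]
plate [0.6183 0.1513 0.0115] [107.8 162.3  17.6]
car [ 0.5438 -0.0244  0.112 ] [  7.3 -21.9 -32.1]
apron [ 0.5003 -0.0268  0.0127] [106.7 -30.4 -74.6]
mat [ 0.5607 -0.1428  0.0006] [ 118.6 -137.     1.3]
415 [np.float64(140.5), np.float64(206.6), np.float64(87.5), np.float64(241.4)] dov tz [[86.7, -46.5], [91.7, -1.7]] plate [[88.4, -79.2], [100.7, 30.7]]
440 [np.float64(140.7), np.float64(206.6), np.float64(87.5), np.float64(241.5)] dov tz [[102.9, -46.4], [108.8, -1.7]] plate [[104.9, -79.2], [119.5, 30.9]]
470 [np.float64(140.7), np.float64(206.7), np.float64(87.6), np.float64(241.5)] dov tz [[122.3, -46.4], [129.4, -1.5]] plate [[124.7, -79.1], [142.1, 30.9]]
500 [np.float64(140.7), np.float64(206.7), np.float64(87.6), np.float64(241.7)] dov tz [[141.8, -46.4], [150.0, -1.5]] plate [[144.5, -79.1], [164.8, 31.1]]
540 [np.float64(141.1), np.float64(207.3), np.float64(87.9), np.float64(241.7)] dov tz [[167.8, -46.1], [177.6, -1.1]] plate [[171.0, -79.0], [194.9, 31.1]]
car knob edge 200 108.6 [  7.  -32.2 -70.5]
car knob edge 230 108.5 [  7.  -20.2 -70.5]
car knob edge 340 109.0 [  7.   24.  -70.3]
car knob edge 360 109.3 [  7.   32.  -70.2]
gauge edge 208 305.0 [  6.7 -34.7  20.1]
gauge edge 216 305.0 [  6.7 -30.9  20.1]
gauge edge 222 308.7 [  6.7 -28.1  22.1]
lat 130 187.3 379.7 [  6.9 -37.9 -62. ] [  7.   40.6 -62. ]
lat 160 189.2 377.6 [  6.9 -38.2 -49.7] [  7.   40.7 -49.6]
lat 200 191.7 373.8 [  6.9 -38.4 -32.2] [  6.9  40.5 -32.2]
lat 240 194.7 370.5 [  6.8 -38.5 -13.5] [  6.9  40.4 -13.4]
rear plate edge [107.94419305 -38.36352683 -73.27956532]
```

The carriage centre is at tool z ≈ -25.2 and the dovetail/plate centre at ≈ -24.1, and they are parallel to about 0.1°. It needs a shift of +1 mm in tool z. I'll lower it to about 6 mm above the apron and look again.

play_rows(plan=[[[1,0.02,0.005,0.001,0],[1,0.04,0.005,0.001,0],[1,0.055,0.005,0.001,0],[1,0.06,0.005,0.001,0],[1,0.06,0.005,0.001,0],[1,0.06,0.005,0.001,0]]])

```text
clock: 6.35
position: [0.5813, -0.0037, 0.0603]
ee_rot: [0.705, 0.05, 0.705, -0.05]
contact_force: [1.0, 0.1, -5.1]
width: 0.0128
```

```bash
python3 - <<'E'
from h import *
snap("wrist","w5");st();print(tool()[1].round(4))
E
```

```text
t 6.4 pos [581.5  -3.5  60.6] F [ 0.   0.6 -5.5] M [-0.   -0.16 -0.03] w 12.9
[[ 3.000e-04  1.409e-01  9.900e-01]
 [ 9.000e-04  9.900e-01 -1.409e-01]
 [-1.000e+00  1.000e-03  2.000e-04]]
```

View pics/w5.png

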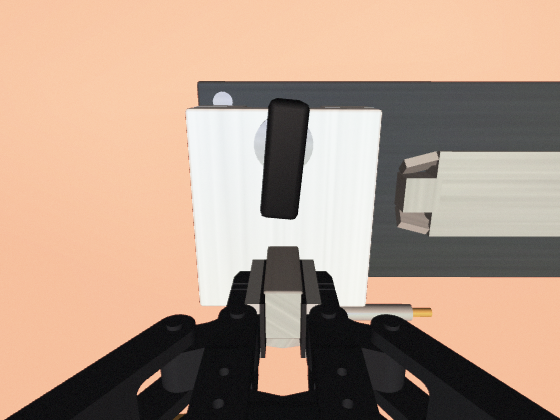

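```bash
python3 - <<'E'
from fit import *
f="w5";g=gray(f);im,W=wworld(f);z,K,A=wcam(f)
X=((W-z["p"])@z["R"])*1000
for n,u,v in(("dov",480,190),("plate",450,120),("plate",450,260),("car",230,200)):print(n,W[v,u].round(4),X[v,u].round(1))
zt=.027;zp=.012
for c in(450,480,510,540):
    a=edge_in_col(g,c,140,165);b=edge_in_col(g,c,225,250);p=edge_in_col(g,c,70,95);q=edge_in_col(g,c,265,290)
    print(c,[round(float(x),1) for x in(a,b,p,q)],"dov tz",[tz(f,c,x,zt)[0][1:].round(1).tolist() for x in(a,b)],"plate",[tz(f,c,x,zp)[0][1:].round(1).tolist() for x in(p,q)])
for c in(200,230,340,360):
    a=edge_in_col(g,c,100,120);print("car knob edge",c,round(a,1),tz(f,c,a,z["p"][2]-.0068)[0].round(1))
print("rear plate edge",tz(f,edge_in_row(g,95,190,208),95,zp)[0])
print("dov start",tz(f,404,195,zp+.015)[0],tz(f,397,195,zp)[0])
E
```

```text
dov [0.5662 0.0999 0.0277] [ 32.7 100.4 -29.6]
plate [0.5313 0.0913 0.0132] [ 47.2  87.  -62.9]
plate [0.6115 0.0913 0.0131] [47.3 98.3 16.4]
car [ 0.5465 -0.0209  0.0529] [  7.4 -22.  -32.1]
450 [151.0, 236.1, 80.9, 276.5] dov tz [[82.8, -49.2], [89.2, -4.3]] plate [[84.8, -81.9], [100.4, 27.8]]
480 [151.4, 236.1, 80.9, 276.7] dov tz [[97.5, -49.0], [105.0, -4.3]] plate [[99.8, -81.9], [118.2, 27.9]]
510 [151.4, 236.1, 80.9, 276.7] dov tz [[112.2, -49.0], [120.9, -4.3]] plate [[114.9, -81.9], [136.1, 28.0]]
540 [151.4, 236.1, 80.9, 276.7] dov tz [[126.9, -49.0], [136.7, -4.2]] plate [[129.9, -81.9], [153.9, 28.0]]
car knob edge 200 108.5 [  6.8 -32.1 -70.5]
car knob edge 230 108.5 [  6.8 -20.1 -70.5]
car knob edge 340 109.0 [  6.9  24.  -70.3]
car knob edge 360 109.0 [  6.9  32.  -70.3]
rear plate edge [ 48.29911629 -42.20156551 -75.21627387]
dov start [ 33.36971569  62.60613108 -26.84825904] [ 48.36885874  63.99811719 -22.56173302]
```

Dovetail centre is now at -26.7 and the carriage at -25.1, so I'll shift -1.6 in tool z and lower about 6 mm while watching the force.

play_rows(plan=[[[1,0.002,0,-0.0016,0],[1,0.004,0,-0.0016,0],[1,0.005,0,-0.0016,0],[1,0.0055,0,-0.0016,0],[1,0.006,0,-0.0016,0],[1,0.006,0,-0.0016,0]]])

```text
clock: 7.0
position: [0.5799, -0.0032, 0.0545]
ee_rot: [0.705, 0.05, 0.705, -0.05]
contact_force: [-0.7, -0.4, -6.3]
width: 0.0126
```

```bash
cat > look.py <<'E'
import sys
from fit import *
f=sys.argv[1];snap("wrist",f);st();g=gray(f);im,W=wworld(f);z,K,A=wcam(f)
X=((W-z["p"])@z["R"])*1000
c=int(sys.argv[2]) if len(sys.argv)>2 else 520
a=edge_in_col(g,c,135,170);b=edge_in_col(g,c,225,265)
print("pl",X[120,440].round(1),"car",X[200,230].round(1),"dov",a,b,[tz(f,c,x,.027)[0][1:].round(1).tolist() for x in(a,b)],"ctr",np.mean([tz(f,c,x,.027)[0][2] for x in(a,b)]).round(2))
a=edge_in_col(g,220,100,120);print("car knob edge",a,tz(f,220,a,z["p"][2]-.0068)[0].round(1))
R=z["R"];print("tilt",R[:,0].round(4),"yaw",np.degrees(np.arctan2(R[1,1],R[0,1])).round(2))
E
python3 look.py w6
```

```text
t 7.05 pos [579.9  -3.2  54.5] F [ 0.  -0.9 -4.9] M [ 0.02 -0.16  0.04] w 12.4
pl [ 41.3  79.3 -63.4] car [  5.9 -21.7 -32.5] dov 156.37243047158157 243.40638002773719 [[113.8, -47.5], [122.9, -2.6]] ctr -25.07
car knob edge 108.5936842105279 [  6.8 -24.1 -70.5]
tilt [ 2.e-04  9.e-04 -1.e+00] yaw 81.9
```

play_rows(plan=[[[1,0.0005,0,0,0],[1,0.001,0,0,0],[1,0.001,0,0,0]]])

```text
clock: 7.35
position: [0.58, -0.0032, 0.0536]
ee_rot: [0.705, 0.05, 0.705, -0.05]
contact_force: [-0.0, 0.1, -5.2]
width: 0.0125
```

play_rows(plan=[[[1,0.0005,0,0,0],[1,0.001,0,0,0],[1,0.001,0,0,0]]])

```text
clock: 7.65
position: [0.5801, -0.0032, 0.0535]
ee_rot: [0.706, 0.05, 0.705, -0.05]
contact_force: [-1.9, 0.3, 5.1]
width: 0.0124
```

Contact with the apron at TCP z=53.5. Sliding forward in small steps.

play_rows(plan=[[[1,0,0.003,0,0],[1,0,0.006,0,0],[1,0,0.01,0,0],[1,0,0.014,0,0],[1,0,0.018,0,0],[1,0,0.018,0,0]]])

```text
clock: 8.25
position: [0.583, 0.0155, 0.0535]
ee_rot: [0.706, 0.05, 0.705, -0.049]
contact_force: [0.7, 0.1, -0.5]
width: 0.0128
```

```bash
python3 look.py w7 530
```

```text
t 8.3 pos [582.9  15.5  53.6] F [-0.5  0.2 -0.6] M [ 0.03 -0.06  0.06] w 12.6
pl [ 41.   79.2 -63.4] car [  6.9 -21.9 -32.2] dov 156.0590405903929 243.4285714285699 [[117.9, -47.8], [127.3, -3.0]] ctr -25.41
car knob edge 108.42176870748129 [  6.7 -24.1 -70.5]
tilt [ 0.0014  0.0016 -1.    ] yaw 81.92
```

View pics/w7.png

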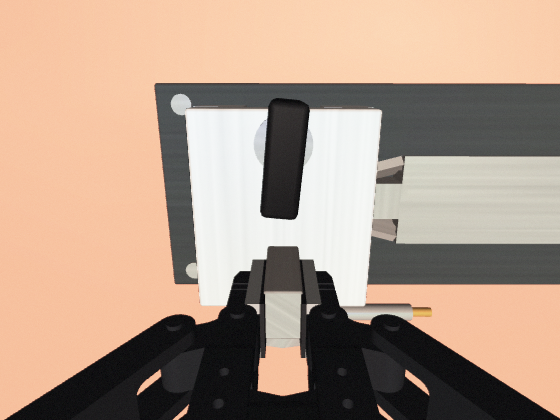

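The carriage is about to enter at column ~375, centred within 0.3 mm. Entering now.

play_rows(plan=[[[1,0,0.003,-0.0003,0],[1,0,0.006,-0.0003,0],[1,0,0.009,-0.0003,0],[1,0,0.012,-0.0003,0],[1,0,0.015,-0.0003,0],[1,0,0.018,-0.0003,0],[1,0,0.02,-0.0003,0],[1,0,0.02,-0.0003,0]]])

```text
clock: 9.1
position: [0.5855, 0.036, 0.0536]
ee_rot: [0.706, 0.051, 0.705, -0.049]
contact_force: [0.1, -0.1, -0.7]
width: 0.013
```

```bash
python3 look.py w8 530
```

```text
t 9.15 pos [585.5  35.9  53.6] F [ 0.6  0.2 -1.8] M [-0.12  0.03  0.12] w 12.6
pl [ 40.7  79.1 -63.4] car [  6.2 -21.8 -32.4] dov 156.71116816431757 243.75108538350798 [[118.0, -47.5], [127.5, -2.7]] ctr -25.13
car knob edge 108.43741588155989 [  6.7 -24.1 -70.5]
tilt [ 0.0015  0.0025 -1.    ] yaw 81.91
```

play_rows(plan=[[[1,0,0.004,0,0],[1,0,0.008,0,0],[1,0,0.012,0,0],[1,0,0.016,0,0],[1,0,0.02,0,0],[1,0,0.024,0,0],[1,0,0.028,0,0],[1,0,0.03,0,0],[1,0,0.03,0,0]]])

```text
clock: 10.05
position: [0.5897, 0.0664, 0.0536]
ee_rot: [0.706, 0.051, 0.705, -0.049]
contact_force: [-0.2, -0.6, -3.1]
width: 0.0122
```

```bash
python3 look.py w9 420
```

```text
t 10.1 pos [589.7  66.3  53.6] F [-0.7  0.3 -2.1] M [-0.07 -0.    0.04] w 12.7
pl [ 41.4  79.4 -63.4] car [  6.9 -21.9 -32.2] dov 157.02545454544074 244.1328545780864 [[65.9, -47.4], [71.2, -2.6]] ctr -24.99
car knob edge 108.44152431011703 [  6.6 -24.1 -70.5]
tilt [ 0.0015  0.0035 -1.    ] yaw 81.91
```

View pics/w9.png

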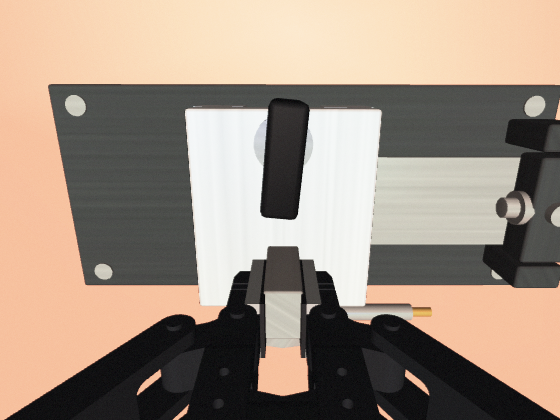

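The carriage is on the dovetail. The pin tip is at (497,208) and the stop face at about (520,190). Next I'll work out the gap.

```bash
python3 - <<'E'
from fit import *
f="w9"
for u,v,zz in((497,208,.035),(527,208,.039),(523,160,.043),(520,180,.043)):print(u,v,tz(f,u,v,zz))
im,W=wworld(f);print(W[208,503],W[208,535],W[180,540])
g=gray(f);print("rear plate",tz(f,edge_in_row(g,150,45,75),150,.012)[0], "right", tz(f,374.5,180,.046)[0])
E
```

```text
497 208 (array([ 18.94382969, 102.11735472, -24.5681715 ]), array([0.57979655, 0.1709872 , 0.035     ]))
527 208 (array([ 14.98436165, 113.46447457, -25.84732143]), array([0.58012095, 0.18238744, 0.039     ]))
523 160 (array([ 10.92757096, 104.33933497, -48.8809725 ]), array([0.55602628, 0.17658041, 0.043     ]))
520 180 (array([ 10.93826477, 104.83755737, -40.05403447]), array([0.56483549, 0.17583151, 0.043     ]))
[0.57925032 0.1724347  0.03729062] [0.57869945 0.18291809 0.04354611] [0.56667867 0.18572385 0.04127809]
rear plate [  41.12785892 -112.66647007  -48.57140583] right [  7.69940162  40.29377139 -40.87537414]
```

Nose is at rail x≈29 mm and the pin tip at ≈90 mm, a gap of about 61 mm. Sliding 50 mm.

play_rows(plan=[[[1,0,0.005,0,0],[1,0,0.01,0,0],[1,0,0.015,0,0],[1,0,0.02,0,0],[1,0,0.025,0,0],[1,0,0.03,0,0],[1,0,0.035,0,0],[1,0,0.04,0,0],[1,0,0.045,0,0],[1,0,0.048,0,0],[1,0,0.05,0,0],[1,0,0.05,0,0]]])

```text
clock: 11.3
position: [0.5968, 0.1163, 0.0537]
ee_rot: [0.706, 0.052, 0.705, -0.048]
contact_force: [0.3, 0.7, -4.5]
width: 0.013
```

```bash
python3 look.py w10 390
```

```text
t 11.35 pos [596.8 116.2  53.8] F [ 0.5  0.2 -5.1] M [ 0.04 -0.03 -0.02] w 12.9
pl [ 30.4  74.7 -64.2] car [  5.9 -21.7 -32.5] dov 157.11705685617704 244.13924050631869 [[51.8, -47.3], [55.9, -2.6]] ctr -24.95
car knob edge 108.42090784043842 [  6.6 -24.1 -70.5]
tilt [ 0.0014  0.0043 -1.    ] yaw 81.89
```

View pics/w10.png

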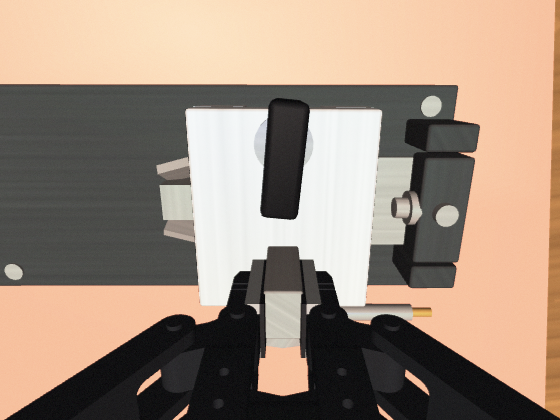

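Pin tip is at (391,208), about 11 mm ahead. Approaching slowly.

play_rows(plan=[[[1,0.0005,0.002,0,0],[1,0.0005,0.004,0,0],[1,0.0005,0.006,0,0],[1,0.0005,0.008,0,0],[1,0.0005,0.008,0,0]]])

```text
clock: 11.85
position: [0.5982, 0.1243, 0.0536]
ee_rot: [0.706, 0.052, 0.705, -0.048]
contact_force: [-0.2, -2.4, -0.2]
width: 0.0125
```

```bash
python3 -c "
from h import *
st()"
```

```text
t 11.85 pos [598.2 124.3  53.6] F [-0.2 -2.4 -0.2] M [-0.57  0.16  0.01] w 12.5
```

play_rows(plan=[[[1,0,0.0005,0,0],[1,0,0.001,0,0],[1,0,0.0015,0,0],[1,0,0.002,0,0],[1,0,0.002,0,0]]])

```text
clock: 12.35
position: [0.5984, 0.1263, 0.0536]
ee_rot: [0.706, 0.052, 0.705, -0.048]
contact_force: [-0.7, -2.0, -1.1]
width: 0.0126
```

```bash
python3 -c "
from h import *
st()"
```

```text
t 12.35 pos [598.4 126.3  53.6] F [-0.7 -2.  -1.1] M [-0.61  0.09  0.1 ] w 12.6
```

play_rows(plan=[[[1,0,0.0005,0,0],[1,0,0.001,0,0],[1,0,0.001,0,0]]])

```text
clock: 12.65
position: [0.5986, 0.1274, 0.0536]
ee_rot: [0.706, 0.052, 0.705, -0.048]
contact_force: [-0.6, -1.3, -1.4]
width: 0.0127
```

play_rows(plan=[[[1,0,0.0005,0,0],[1,0,0.001,0,0],[1,0,0.001,0,0]]])

```text
clock: 12.95
position: [0.5987, 0.1283, 0.0536]
ee_rot: [0.706, 0.051, 0.705, -0.048]
contact_force: [-0.8, -3.4, -1.2]
width: 0.0128
```

play_rows(plan=[[[1,0,0.0005,0,0],[1,0,0.001,0,0],[1,0,0.001,0,0]]])

```text
clock: 13.25
position: [0.5988, 0.129, 0.0536]
ee_rot: [0.706, 0.051, 0.705, -0.049]
contact_force: [-0.4, -4.8, -1.7]
width: 0.0126
```

```bash
python3 look.py w11 388
```

```text
t 13.3 pos [598.8 129.   53.6] F [-0.1 -4.2 -1.6] M [-0.87  0.15  0.07] w 12.7
pl [ 51.7  83.7 -62.6] car [  7.4 -21.9 -32.1] dov 146.44970414200947 261.3623853210908 [[50.3, -52.4], [55.7, 7.1]] ctr -22.65
car knob edge 108.45395590142576 [  6.6 -24.1 -70.5]
tilt [ 0.0019  0.0036 -1.    ] yaw 81.91
```

View pics/w11.png

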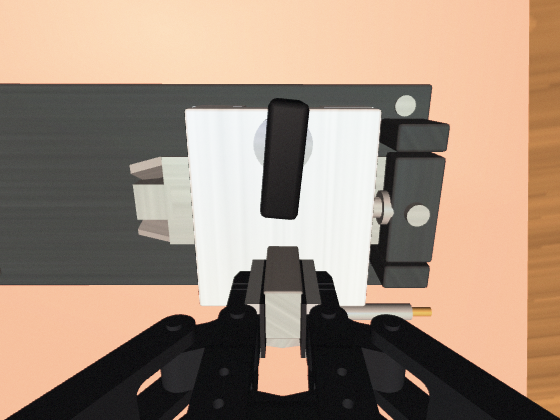

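Pin contact is rising, Fy ≈ -4.5 N with the tip at (374,208) against the front. Continuing gently to solid.

play_rows(plan=[[[1,0,0.0005,0,0],[1,0,0.001,0,0],[1,0,0.001,0,0]]])

```text
clock: 13.6
position: [0.599, 0.1298, 0.0536]
ee_rot: [0.706, 0.051, 0.705, -0.049]
contact_force: [-0.9, -4.2, -1.2]
width: 0.0125
```

play_rows(plan=[[[1,0,0.0005,0,0],[1,0,0.001,0,0],[1,0,0.001,0,0]]])

```text
clock: 13.9
position: [0.5991, 0.1305, 0.0536]
ee_rot: [0.706, 0.051, 0.705, -0.049]
contact_force: [-0.5, -6.1, -0.8]
width: 0.0127
```

play_rows(plan=[[[1,0,0.0005,0,0],[1,0,0.001,0,0],[1,0,0.001,0,0]]])

```text
clock: 14.2
position: [0.5992, 0.131, 0.0536]
ee_rot: [0.706, 0.05, 0.705, -0.049]
contact_force: [-0.7, -6.9, -0.4]
width: 0.0132
```

play_rows(plan=[[[1,0,0.0005,0,0],[1,0,0.0012,0,0],[1,0,0.0012,0,0]]])

```text
clock: 14.5
position: [0.5993, 0.1315, 0.0536]
ee_rot: [0.706, 0.05, 0.705, -0.049]
contact_force: [-1.5, -6.6, -1.2]
width: 0.0126
```

play_rows(plan=[[[1,0,0.0005,0,0],[1,0,0.0012,0,0],[1,0,0.0012,0,0]]])

```text
clock: 14.8
position: [0.5994, 0.1318, 0.0536]
ee_rot: [0.706, 0.049, 0.705, -0.049]
contact_force: [-0.5, -7.0, -0.6]
width: 0.0125
```

```bash
python3 look.py w12 388
```

```text
t 14.85 pos [599.4 131.8  53.6] F [-0.2 -7.2 -0.7] M [-1.17  0.14  0.24] w 12.5
pl [ 53.1  84.3 -62.5] car [  7.7 -22.  -32. ] dov 149.3270588235229 261.4285714285668 [[50.4, -51.1], [55.6, 7.0]] ctr -22.02
car knob edge 108.61554192229228 [  6.7 -24.1 -70.5]
tilt [ 0.0012 -0.0011 -1.    ] yaw 82.03
```

play_rows(plan=[[[1,0,0.001,0,0],[1,0,0.0015,0,0],[1,0,0.0015,0,0]]])

```text
clock: 15.15
position: [0.5993, 0.1319, 0.0537]
ee_rot: [0.706, 0.048, 0.705, -0.05]
contact_force: [-0.9, -8.4, -0.4]
width: 0.0127
```

play_rows(plan=[[[1,0,0.001,0,0],[1,0,0.0015,0,0],[1,0,0.0015,0,0]]])

```text
clock: 15.45
position: [0.5993, 0.1319, 0.0537]
ee_rot: [0.706, 0.047, 0.705, -0.051]
contact_force: [-0.0, -8.5, 0.3]
width: 0.0127
```

```bash
python3 look.py w13 388
```

```text
t 15.5 pos [599.3 131.9  53.7] F [-0.9 -9.   0.1] M [-1.26  0.17  0.1 ] w 12.5
pl [ 50.3  83.1 -62.7] car [  7.2 -21.9 -32.1] dov 149.4641025641011 261.90797546016273 [[50.4, -51.0], [55.6, 7.2]] ctr -21.9
car knob edge 108.58977035490756 [  6.9 -24.2 -70.5]
tilt [-1.0e-04 -5.8e-03 -1.0e+00] yaw 82.09
```

The carriage is stopped solid at TCP y=131.9 with about 9 N, so the pin is fully in. I'll release the post partially and rise.

play_rows(plan=[[[0.5,0,0,0,0],[0.5,0,0,0,0],[0.5,0,0,0,0],[0.5,0,0,0,0],[0.5,-0.03,0,0,0],[0.5,-0.07,0,0,0],[0.5,-0.1,0,0,0],[0.5,-0.1,-0.003,-0.045,5.8],[0.5,-0.1,-0.003,-0.045,5.8],[0.5,-0.1,-0.003,-0.045,5.8]]])

```text
clock: 16.5
position: [0.5533, 0.1363, 0.1541]
ee_rot: [0.702, 0.082, 0.702, -0.086]
contact_force: [0.4, -0.4, 0.0]
width: 0.0427
```

```bash
python3 - <<'E'
from fit import *
snap("wrist","w14");st();z=np.load("pics/w14.npz");print(z["R"].round(4),np.degrees(np.arctan2(z["R"][1,1],z["R"][0,1])))
E
```

```text
t 16.55 pos [554.6 136.2 154.1] F [-0.2 -0.5 -0.3] M [-0.01 -0.   -0.01] w 43.0
[[ 3.000e-04  2.360e-01  9.718e-01]
 [-5.100e-03  9.717e-01 -2.360e-01]
 [-1.000e+00 -4.900e-03  1.500e-03]] 76.3489284980225
```

View pics/w14.png

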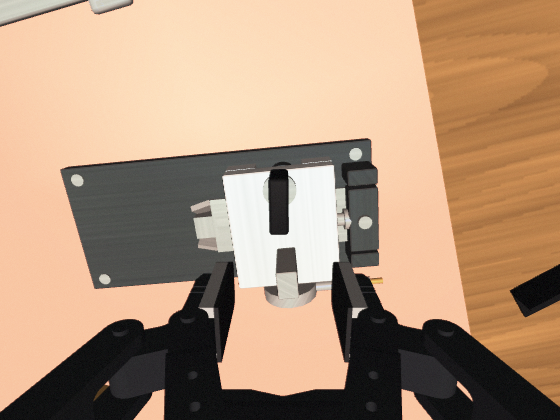

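The carriage is on the rail, with the knob at (279,200) aligned with the jaws' gap and the post clear. Next I'll measure the knob.

```bash
python3 - <<'E'
from fit import *
im,W=wworld("w14");z=np.load("pics/w14.npz")
X=((W-z["p"])@z["R"])*1000;Z=W[...,2]
u,v=np.meshgrid(range(560),range(420))
m=(Z>.082)&(Z<.1)&(abs(u-279)<25)&(v>155)&(v<240)&(im.max(-1)<90)
q=X[m][:,1:].astype(np.float32);print(len(q),cv2.minAreaRect(q),"top z",np.median(Z[m]))
m=(Z>.075)&(Z<.1)&(abs(u-287)<25)&(v>240)&(v<300)
q=X[m][:,1:].astype(np.float32);print("post",len(q),cv2.minAreaRect(q),np.median(Z[m]))
for p in[(258,200),(320,200),(345,195),(258,270)]: print(p,W[p[1],p[0]].round(4))
c=cv2.imread("pics/w14.png")[140:300,190:390];cv2.imwrite("pics/w14c.png",cv2.resize(c,(800,640)[:2],interpolation=cv2.INTER_CUBIC)[:600])
E
```

```text
1121 ((-1.5428352355957031, -10.808647155761719), (35.987056732177734, 11.682499885559082), 89.017822265625) top z 0.09042237845525938
post 699 ((4.012111186981201, 44.967628479003906), (20.811891555786133, 14.001397132873535), 84.42340087890625) 0.08538411773434798
(258, 200) [0.5471 0.1202 0.0477]
(320, 200) [0.5583 0.1637 0.0455]
(345, 195) [0.5639 0.1836 0.0298]
(258, 270) [0.6018 0.1056 0.0471]
```

View pics/w14c.png

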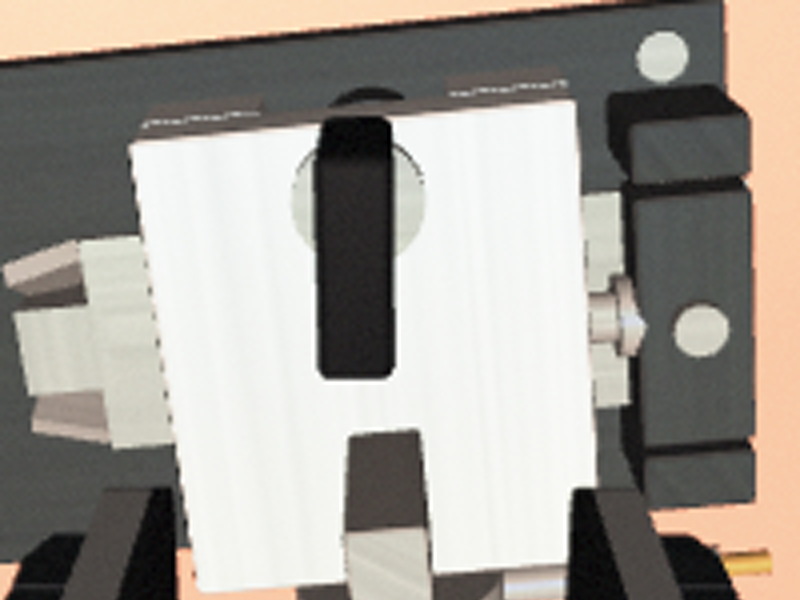

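Knob centre is at tool (y -1.5, z -10.8) with its top at 90 mm, within 1° of the jaws. Descending with partly open jaws.

play_rows(plan=[[[0.5,0,-0.002,-0.0108,-1],[0.5,0.03,-0.002,-0.0108,-1],[0.5,0.06,-0.002,-0.0108,-1],[0.5,0.08,-0.002,-0.0108,-1],[0.5,0.091,-0.002,-0.0108,-1],[0.5,0.091,-0.002,-0.0108,-1]]])

```text
clock: 17.15
position: [0.5427, 0.1362, 0.0614]
ee_rot: [0.702, 0.076, 0.703, -0.08]
contact_force: [-0.4, 0.2, 0.3]
width: 0.0426
```

```bash
python3 - <<'E'
from fit import *
snap("wrist","w15");st();z=np.load("pics/w15.npz")
im,W=wworld("w15");X=((W-z["p"])@z["R"])*1000;Z=W[...,2]
u,v=np.meshgrid(range(560),range(420))
m=(Z>.08)&(Z<.1)&(abs(u-280)<60)&(v>200)&(im.max(-1)<70)
q=X[m][:,1:].astype(np.float32);print(len(q),cv2.minAreaRect(q),"top z",np.median(Z[m]))
E
```

```text
t 17.2 pos [543.7 136.3  62.6] F [ 1.  -0.4 -0.1] M [ 0.02 -0.02 -0.03] w 43.0
3717 ((1.9778060913085938, 13.846170425415039), (66.25814056396484, 44.800899505615234), 85.20790100097656) top z 0.09027810166891131
```

View pics/w15.png

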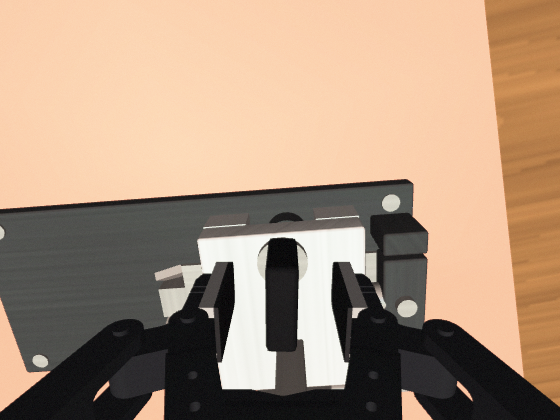

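```bash
python3 - <<'E'
from fit import *
z=np.load("pics/w15.npz");im,W=wworld("w15");X=((W-z["p"])@z["R"])*1000
for v in range(236,356,4):print(v,X[v,282].round(1),X[v,282-8].round(1))
for c in range(262,304,2):print(c,X[310,c].round(1),end=" ")
E
```

```text
236 [ 15.2   0.8 -12. ] [ 14.1  -3.  -12.5]
240 [ -3.9   0.8 -18.1] [ -3.5  -2.6 -18. ]
244 [ -8.5   0.8 -18.3] [ -8.8  -2.4 -18.4]
248 [-11.1   0.8 -17.7] [-12.3  -2.4 -18.2]
252 [-15.8   0.8 -18.1] [-15.   -2.3 -17.8]
256 [-19.    0.8 -18. ] [-19.4  -2.2 -18.2]
260 [-22.7   0.8 -18.1] [-22.   -2.2 -17.8]
264 [-24.8   0.8 -17.6] [-26.6  -2.1 -18.5]
268 [-28.4   0.8 -17.8] [-28.   -2.  -17.6]
272 [-28.9   0.8 -16.5] [-28.7  -2.  -16.4]
276 [-28.7   0.8 -14.9] [-28.6  -2.  -14.8]
280 [-28.8   0.8 -13.3] [-30.  -2. -14.]
284 [-28.2   0.8 -11.4] [-29.3  -2.1 -12. ]
288 [-28.6   0.8  -9.9] [-29.5  -2.1 -10.5]
292 [-29.2   0.8  -8.7] [-29.2  -2.1  -8.7]
296 [-29.3   0.8  -7.1] [-29.7  -2.1  -7.3]
300 [-29.7   0.8  -5.7] [-29.4  -2.1  -5.5]
304 [-29.4   0.8  -3.9] [-29.7  -2.1  -4.1]
308 [-29.5   0.8  -2.2] [-29.3  -2.1  -2.1]
312 [-29.7   0.8  -0.7] [-28.9  -2.2  -0.2]
316 [-30.2   0.8   0.7] [-28.   -2.2   2.2]
320 [-28.6   0.8   3.5] [-28.3  -2.2   3.7]
324 [-29.1   0.8   4.9] [-28.7  -2.2   5.2]
328 [-29.6   0.8   6.3] [-29.1  -2.2   6.6]
332 [-30.1   0.8   7.6] [-28.3  -2.2   8.9]
336 [-29.9   0.8   9.5] [-29.1  -2.2  10.1]
340 [-29.8   0.8  11.4] [-28.9  -2.2  12.1]
344 [-29.1   0.8  13.7] [-29.7  -2.2  13.2]
348 [-29.6   0.8  15.2] [-28.8  -2.3  15.8]
352 [ 5.9  0.7 46.4] [14.2 -3.5 53.4]
262 [14.6 -9.4 28. ] 264 [13.6 -8.3 27.4] 266 [-28.6  -5.1  -0.8] 268 [-29.9  -4.3  -1.7] 270 [-29.5  -3.6  -1.4] 272 [-30.2  -2.8  -1.9] 274 [-29.1  -2.1  -1.2] 276 [-28.4  -1.4  -0.7] 278 [-28.9  -0.7  -1. ] 280 [-29.6   0.1  -1.5] 282 [-28.5   0.8  -0.7] 284 [-29.1   1.5  -1.1] 286 [-29.2   2.2  -1.2] 288 [-30.2   3.   -1.9] 290 [-29.2   3.7  -1.2] 292 [-29.    4.4  -1.1] 294 [-29.    5.2  -1.1] 296 [-28.    5.9  -0.4] 298 [14.1  8.8 27.7] 300 [14.5  9.8 28. ] 302 [13.8 10.8 27.5]
```

play_rows(plan=[[[0.5,0,0,-0.0006,0],[1,0,0,-0.0006,0],[1,0,0,-0.0006,0],[1,0,0,-0.0006,0],[1,0,0,-0.0006,0],[1,0,0,-0.0006,0]]], grip_force=60)

```text
clock: 17.8
position: [0.5436, 0.1362, 0.0636]
ee_rot: [0.704, 0.076, 0.702, -0.08]
contact_force: [-1.2, -2.2, 6.1]
width: 0.011
```

```bash
python3 - <<'E'
from fit import *
snap("wrist","w16");st();z=np.load("pics/w16.npz");print(z["R"].round(4),np.degrees(np.arctan2(z["R"][1,1],z["R"][0,1])))
E
```

```text
t 17.85 pos [543.6 136.2  63.6] F [-0.4 -2.4  6.5] M [-0.09  0.15 -0.06] w 11.0
[[ 0.0017  0.2191  0.9757]
 [-0.0055  0.9757 -0.2191]
 [-1.     -0.005   0.0029]] 77.34403196915022
```

View pics/w16.png

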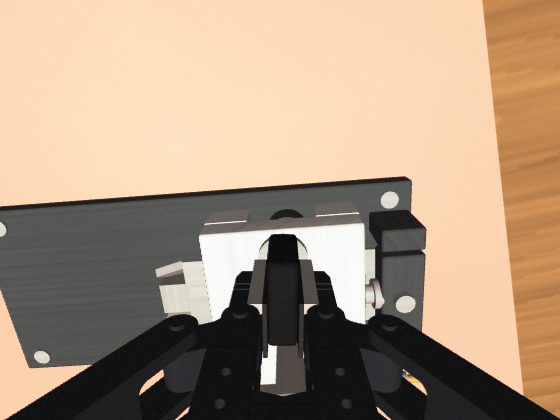

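The knob is gripped. The home position of the knob axis is about (543.9,139.7), so the pin pushed the carriage back about 3.5 mm. I'll push forward through the knob.

play_rows(plan=[[[1,0,0.0007,0,0],[1,0,0.0014,-0.0001,0],[1,0,0.002,-0.0002,0],[1,0,0.002,-0.0002,0]]])

```text
clock: 18.25
position: [0.5437, 0.1368, 0.0638]
ee_rot: [0.704, 0.075, 0.702, -0.08]
contact_force: [-1.8, -6.4, 5.1]
width: 0.0111
```

play_rows(plan=[[[1,0,0.0007,0,0],[1,0,0.0015,-0.0001,0],[1,0,0.0015,-0.0001,0]]])

```text
clock: 18.55
position: [0.5436, 0.1372, 0.0639]
ee_rot: [0.703, 0.074, 0.702, -0.081]
contact_force: [-1.3, -5.8, 4.1]
width: 0.0107
```

play_rows(plan=[[[1,0,0.0007,0,0],[1,0,0.0015,-0.0001,0],[1,0,0.0015,-0.0001,0]]])

```text
clock: 18.85
position: [0.5435, 0.1377, 0.064]
ee_rot: [0.703, 0.073, 0.702, -0.081]
contact_force: [-2.2, -6.4, 4.2]
width: 0.0111
```

play_rows(plan=[[[1,0,0.0007,0,0],[1,0,0.0015,-0.0001,0],[1,0,0.0015,-0.0001,0]]])

```text
clock: 19.15
position: [0.5435, 0.1381, 0.064]
ee_rot: [0.703, 0.072, 0.703, -0.082]
contact_force: [-1.9, -7.1, 3.8]
width: 0.011
```

```bash
python3 - <<'E'
from fit import *
st();p,R=tool();print(R[:,0].round(4),np.degrees(np.arctan2(R[1,1],R[0,1])))
E
```

```text
t 19.15 pos [543.5 138.1  64. ] F [-1.9 -7.1  3.8] M [-1.01  0.16 -0.06] w 11.0
[-8.000e-04 -1.460e-02 -9.999e-01] 77.5309994053923
```

play_rows(plan=[[[1,0,0.0015,0,0],[1,0,0.003,-0.0002,0],[1,0,0.004,-0.0003,0],[1,0,0.004,-0.0003,0],[1,0,0.004,-0.0003,0]]])

```text
clock: 19.65
position: [0.5433, 0.1395, 0.0642]
ee_rot: [0.703, 0.069, 0.703, -0.083]
contact_force: [-1.2, -10.4, 5.8]
width: 0.011
```

```bash
python3 - <<'E'
from fit import *
st();p,R=tool();print(R[:,0].round(4),np.degrees(np.arctan2(R[1,1],R[0,1])))
snap("wrist","w17")
E
```

```text
t 19.65 pos [543.3 139.5  64.2] F [ -1.2 -10.4   5.8] M [-1.7   0.27 -0.03] w 11.0
[-0.0025 -0.0197 -0.9998] 77.64113286639586
```

View pics/w17.png

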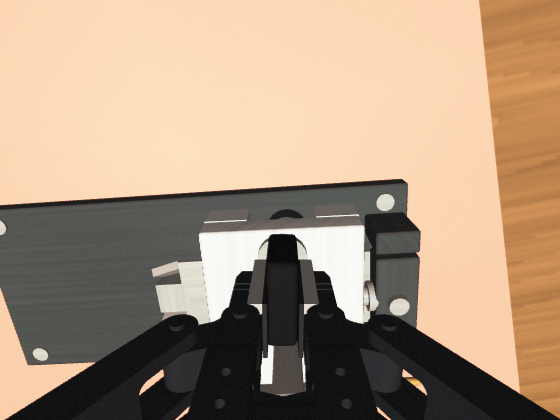

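Home again: y=139.5, matching the predicted 139.7, at ~10 N. Now I'll turn clockwise while holding the push.

play_rows(plan=[[[1,0,0.0025,-0.0002,6],[1,0,0.0025,-0.0002,12],[1,0,0.0025,-0.0002,18],[1,0,0.0025,-0.0002,24],[1,0,0.0025,-0.0002,30],[1,0,0.0025,-0.0002,35],[1,0,0.0025,-0.0002,35],[1,0,0.0025,-0.0002,35]]])

```text
clock: 20.5
position: [0.5426, 0.1384, 0.0642]
ee_rot: [0.65, 0.274, 0.646, -0.293]
contact_force: [-2.9, -13.5, 6.6]
width: 0.011
```

```bash
cat > s.py <<'E'
from fit import *
st();p,R=tool();y=np.degrees(np.arctan2(R[1,1],R[0,1]));print(R[:,0].round(4),"yaw",y.round(2),"knob rad",np.radians(82-y).round(3))
for nm,a in(("railx",82),("raily",172)):
    d=np.array([np.cos(np.radians(a)),np.sin(np.radians(a)),0]);print(nm,"in tool",(R.T@d).round(3),"pos along",round(float(d@p)*1000,2),"F",round(float(d@manip.get_state()["contact_force"]),1))
E
python3 s.py
```

```text
t 20.5 pos [542.6 138.4  64.2] F [ -2.9 -13.5   6.6] M [-2.    0.33 -0.05] w 11.0
[-0.0049 -0.0263 -0.9996] yaw 42.75 knob rad 0.685
railx in tool [-0.027  0.774 -0.632] pos along 212.6 F -13.8
raily in tool [ 0.001 -0.633 -0.774] pos along -518.06 F 1.0
```

play_rows(plan=[[[1,0,0.0012,-0.0009,5],[1,0,0.0012,-0.0009,10],[1,0,0.0012,-0.0009,10],[1,0,0.0012,-0.0009,10]]])

```text
clock: 20.9
position: [0.5421, 0.138, 0.0643]
ee_rot: [0.624, 0.328, 0.618, -0.349]
contact_force: [-2.5, -9.7, 4.2]
width: 0.0109
```

```bash
python3 s.py
```

```text
t 20.9 pos [542.1 138.   64.3] F [-2.5 -9.7  4.2] M [-1.08  0.14 -0.05] w 10.9
[-0.0065 -0.0297 -0.9995] yaw 32.8 knob rad 0.859
railx in tool [-0.03   0.653 -0.757] pos along 212.15 F -9.9
raily in tool [ 0.002 -0.757 -0.654] pos along -517.62 F 1.2
```

play_rows(plan=[[[1,0,0.001,-0.0011,4],[1,0,0.001,-0.0011,8],[1,0,0.001,-0.0011,8],[1,0,0.001,-0.0011,8]]])

```text
clock: 21.3
position: [0.5416, 0.1378, 0.0643]
ee_rot: [0.6, 0.369, 0.592, -0.392]
contact_force: [-2.6, -9.1, 4.5]
width: 0.0111
```

```bash
python3 s.py
```

```text
t 21.3 pos [541.6 137.8  64.3] F [-2.6 -9.1  4.5] M [-0.9   0.08  0.13] w 11.1
[-0.008  -0.0329 -0.9994] yaw 24.86 knob rad 0.997
railx in tool [-0.034  0.542 -0.839] pos along 211.82 F -9.4
raily in tool [ 0.003 -0.84  -0.543] pos along -517.16 F 1.3
```

```bash
python3 - <<'E'
from fit import *
snap("wrist","w18");st()
im,_=snap("scene","s18");cv2.imwrite("pics/s18c.png",cv2.resize(im[250:390,320:480,::-1],(800,700))[:600])
E
```

```text
t 21.35 pos [541.6 137.8  64.3] F [-2.6 -9.2  4.7] M [-0.93  0.11  0.03] w 11.1
```

View pics/w18.png

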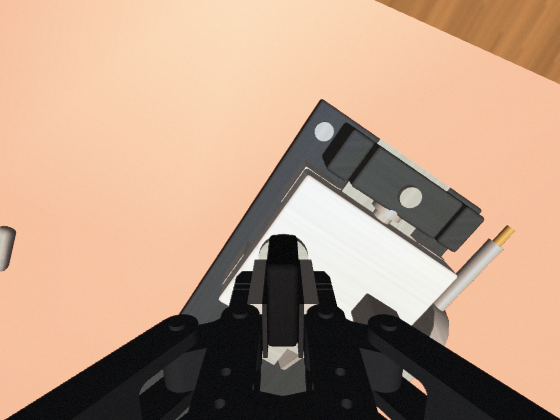

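View pics/s18c.png

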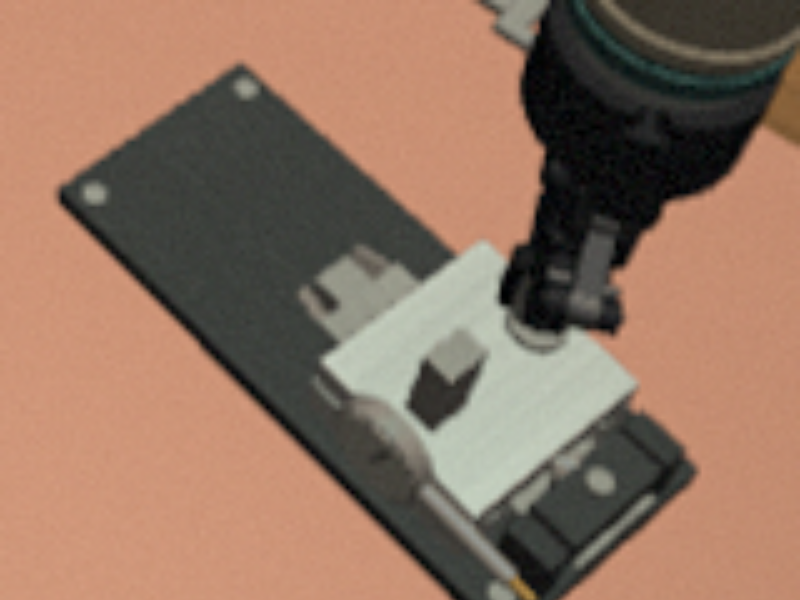

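```bash
cat > gap.py <<'E'
import sys
from fit import *
def gap(f):
    im,W=wworld(f);a=np.radians(82);ex=np.array([np.cos(a),np.sin(a)]);ey=np.array([-ex[1],ex[0]])
    o=np.array([.5634,.0824]);q=(W[...,:2]-o)*1000;rx=q@ex;ry=q@ey;Z=W[...,2]*1000
    for lo,hi in((-36,-26),(-20,-8),(8,20),(26,36)):
        b=(ry>lo)&(ry<hi)
        c=b&(Z>43)&(Z<50)&(im.min(-1)>120)&(rx>40); s=b&(Z>38)&(Z<47)&(im.max(-1)<90)&(rx>85)
        if c.sum()>20 and s.sum()>20: print(f,lo,hi,"nose",np.percentile(rx[c],99).round(1),"stop",np.percentile(rx[s],2).round(1),"zc",np.median(Z[c]).round(1),c.sum(),s.sum())
for f in sys.argv[1:]: gap(f)
E
python3 gap.py w10 w13 w14 w15 w17 w18
```

```text
w10 -36 -26 nose 79.6 stop 100.8 zc 46.8 792 871
w10 -20 -8 nose 79.5 stop 100.9 zc 46.8 2055 1221
w10 8 20 nose 79.6 stop 100.9 zc 46.8 2037 1434
w10 26 36 nose 79.8 stop 101.0 zc 46.8 1673 1309
w13 -36 -26 nose 95.2 stop 101.0 zc 46.6 823 874
w13 -20 -8 nose 94.8 stop 100.9 zc 46.7 2827 1198
w13 8 20 nose 95.0 stop 101.0 zc 46.7 2497 1415
w13 26 36 nose 95.1 stop 101.1 zc 46.7 1872 1290
w14 -36 -26 nose 91.1 stop 101.2 zc 46.6 518 327
w14 -20 -8 nose 91.3 stop 101.1 zc 46.5 952 412
w14 8 20 nose 91.4 stop 101.1 zc 46.6 793 414
w14 26 36 nose 91.4 stop 101.3 zc 46.6 549 408
w15 -20 -8 nose 76.9 stop 108.1 zc 46.5 774 301
w15 8 20 nose 89.3 stop 101.0 zc 46.6 803 956
w15 26 36 nose 91.3 stop 101.1 zc 46.6 1156 876
w17 -20 -8 nose 122.3 stop 100.8 zc 46.2 58 132
w17 8 20 nose 94.4 stop 101.0 zc 46.5 706 417
w17 26 36 nose 94.5 stop 101.2 zc 46.7 1187 732
w18 -36 -26 nose 92.5 stop 92.8 zc 46.7 1180 883
w18 -20 -8 nose 92.9 stop 93.2 zc 46.8 2019 1091
w18 8 20 nose 93.6 stop 93.9 zc 46.8 1742 1256
w18 26 36 nose 94.0 stop 94.3 zc 46.7 1246 1181
```

```bash
sed -i 's/(rx>85)/(rx>97)/' gap.py; python3 gap.py w18; python3 - <<'E'
from fit import *
im,W=wworld("w18");a=np.radians(82);ex=np.array([np.cos(a),np.sin(a)]);ey=np.array([-ex[1],ex[0]])
q=(W[...,:2]-np.array([.5634,.0824]))*1000;rx=q@ex;ry=q@ey;Z=W[...,2]*1000
for c in (-30,-14,14,30):
    b=(abs(ry-c)<2)&(rx>85)&(rx<110);i=np.argsort(rx[b]);x=rx[b][i];zz=Z[b][i];g=im[b][i].mean(-1)
    print(c,[(round(float(x[k]),1),round(float(zz[k]),1),int(g[k])) for k in range(0,len(x),max(1,len(x)//25))])
E
```

```text
w18 -36 -26 nose 92.5 stop 100.8 zc 46.7 1180 842
w18 -20 -8 nose 92.9 stop 100.9 zc 46.8 2019 1043
w18 8 20 nose 93.6 stop 101.1 zc 46.8 1742 1208
w18 26 36 nose 94.0 stop 101.1 zc 46.7 1246 1133
-30 [(85.1, 46.9, 244), (86.0, 46.6, 243), (86.7, 46.9, 243), (87.7, 46.3, 245), (88.5, 46.9, 243), (89.3, 46.7, 243), (90.2, 46.8, 241), (90.9, 47.0, 242), (91.7, 45.4, 235), (92.2, 22.8, 84), (92.5, 46.4, 222), (92.6, 26.9, 134), (92.7, 39.5, 80), (92.9, 42.0, 79), (93.0, 44.8, 77), (101.2, 43.7, 61), (102.2, 43.2, 70), (102.9, 42.1, 57), (103.9, 41.8, 44), (104.7, 41.8, 25), (105.7, 42.5, 38), (106.4, 41.9, 27), (107.2, 42.7, 69), (108.0, 41.6, 27), (108.8, 41.2, 24), (109.5, 41.6, 25)]
-14 [(85.0, 46.6, 244), (86.5, 46.2, 244), (88.3, 47.2, 245), (89.9, 47.2, 242), (91.4, 46.8, 243), (92.8, 27.5, 191), (93.2, 41.4, 76), (94.0, 142.9, 16), (94.5, 138.9, 17), (94.9, 141.8, 10), (95.2, 145.7, 16), (95.4, 141.0, 13), (95.6, 143.8, 13), (95.8, 143.6, 14), (96.0, 141.6, 69), (96.2, 144.9, 11), (96.4, 145.6, 15), (96.7, 144.5, 14), (97.0, 145.1, 14), (97.6, 145.9, 29), (101.8, 44.1, 80), (103.
[... 395 characters left out ...]
, (100.7, 43.5, 70), (101.6, 44.1, 79), (102.7, 43.3, 80), (103.7, 43.4, 85), (104.7, 44.0, 85), (105.6, 43.9, 82), (106.6, 43.9, 80), (107.6, 44.2, 82), (108.6, 43.8, 84), (109.5, 43.0, 83)]
30 [(85.0, 45.6, 243), (86.2, 46.4, 245), (87.1, 46.4, 245), (88.3, 47.2, 244), (89.3, 47.2, 245), (90.2, 47.1, 244), (91.2, 45.9, 243), (92.4, 47.3, 244), (93.1, 46.5, 239), (93.8, 14.6, 77), (93.9, 21.8, 72), (94.0, 11.9, 81), (94.1, 37.4, 77), (94.2, 37.3, 80), (94.4, 45.7, 90), (95.6, 13.0, 82), (97.1, 12.6, 81), (101.3, 43.1, 68), (102.2, 43.7, 80), (103.3, 43.2, 74), (104.2, 42.0, 76), (105.1, 42.2, 74), (106.1, 42.4, 77), (107.0, 44.4, 81), (107.9, 42.0, 80), (109.0, 43.1, 80), (109.9, 43.8, 78)]
```

Gap check at the pin: home gap 5.9 mm, now 7.7, so the carriage has crept back about 1.8 mm during the turn, with about 0.02 rad yaw. Cam torque is still small. I'll push harder to get home before biting.

play_rows(plan=[[[1,0,0.001,-0.0012,0],[1,0,0.0018,-0.0024,0],[1,0,0.0022,-0.0034,0],[1,0,0.0022,-0.0034,0],[1,0,0.0022,-0.0034,0]]], grip_force=100)

```text
clock: 21.9
position: [0.5416, 0.138, 0.0644]
ee_rot: [0.601, 0.366, 0.591, -0.393]
contact_force: [-1.8, -15.6, 5.0]
width: 0.0103
```

```bash
python3 s.py;python3 - <<'E'
from fit import *
snap("wrist","w19")
E
python3 gap.py w19
```

```text
t 21.9 pos [541.6 138.   64.4] F [ -1.8 -15.6   5. ] M [-1.67  0.03  0.03] w 10.3
[-0.0093 -0.0397 -0.9992] yaw 24.98 knob rad 0.995
railx in tool [-0.041  0.544 -0.838] pos along 212.03 F -15.7
raily in tool [ 0.004 -0.839 -0.545] pos along -517.15 F -0.4
w19 -36 -26 nose 92.6 stop 100.8 zc 46.7 1188 859
w19 -20 -8 nose 93.0 stop 101.0 zc 46.8 2037 1053
w19 8 20 nose 93.6 stop 101.1 zc 46.8 1737 1196
w19 26 36 nose 94.1 stop 101.1 zc 46.7 1245 1138
```

With 15.7 N it moved only 0.05 mm, so the cam is probably already pressing. I'll back off to about 0.6 rad, push home, then turn in one call under constant push.

play_rows(plan=[[[1,0,0.0018,-0.0027,-6],[1,0,0.0018,-0.0027,-12],[1,0,0.0018,-0.0027,-18],[1,0,0.0018,-0.0027,-23],[1,0,0.0018,-0.0027,-23],[1,0,0.0018,-0.0027,-23]]])

```text
clock: 22.55
position: [0.5429, 0.1388, 0.0648]
ee_rot: [0.663, 0.237, 0.657, -0.268]
contact_force: [-0.7, -10.8, 5.3]
width: 0.0104
```

```bash
python3 s.py;python3 - <<'E'
from fit import *
snap("wrist","w20")
E
python3 gap.py w20
```

```text
t 22.55 pos [542.9 138.8  64.8] F [ -0.7 -10.8   5.3] M [-1.14 -0.2   0.09] w 10.4
[-0.0078 -0.0438 -0.999 ] yaw 48.07 knob rad 0.592
railx in tool [-0.044  0.829 -0.557] pos along 213.05 F -10.8
raily in tool [ 0.002 -0.558 -0.83 ] pos along -518.33 F -0.9
w20 -36 -26 nose 93.2 stop 100.7 zc 46.6 366 698
w20 -20 -8 nose 93.4 stop 100.7 zc 46.8 1315 853
w20 8 20 nose 93.8 stop 100.8 zc 46.8 1370 936
w20 26 36 nose 94.1 stop 100.9 zc 46.8 1246 1085
```

play_rows(plan=[[[1,0,0.0015,-0.001,0],[1,0,0.003,-0.002,0],[1,0,0.0038,-0.0025,0],[1,0,0.0038,-0.0025,0],[1,0,0.0038,-0.0025,0]]])

```text
clock: 23.1
position: [0.5431, 0.1392, 0.0649]
ee_rot: [0.664, 0.234, 0.657, -0.27]
contact_force: [-1.8, -14.6, 6.6]
width: 0.0103
```

```bash
python3 s.py;python3 - <<'E'
from fit import *
snap("wrist","w21")
E
python3 gap.py w21
```

```text
t 23.1 pos [543.1 139.2  64.9] F [ -1.8 -14.6   6.6] M [-1.84  0.05  0.06] w 10.3
[-0.0092 -0.0513 -0.9986] yaw 48.2 knob rad 0.59
railx in tool [-0.052  0.83  -0.555] pos along 213.4 F -14.8
raily in tool [ 0.002 -0.556 -0.831] pos along -518.44 F -0.3
w21 -36 -26 nose 93.3 stop 100.7 zc 46.5 361 716
w21 -20 -8 nose 93.6 stop 100.6 zc 46.9 1302 857
w21 8 20 nose 94.0 stop 100.8 zc 46.9 1389 935
w21 26 36 nose 94.3 stop 100.8 zc 46.9 1244 1083
```

```bash
cat > plane.py <<'E'
import sys
from fit import *
for f in sys.argv[1:]:
    im,W=wworld(f);a=np.radians(82);ex=np.array([np.cos(a),np.sin(a)]);ey=np.array([-ex[1],ex[0]])
    q=(W[...,:2]-np.array([.5634,.0824]))*1000;rx=q@ex;ry=q@ey;Z=W[...,2]*1000
    def fit(m,n):
        for _ in range(3):
            A=np.c_[rx[m],ry[m],np.ones(m.sum())];c=np.linalg.lstsq(A,Z[m],rcond=None)[0]
            r=abs(Z-(c[0]*rx+c[1]*ry+c[2]));m=m&(r<1.5)
        print(f,n,m.sum(),"slope x,y",c[:2].round(4),"z at (55,0)",(c@[55,0,1]).round(2))
    fit((Z>42)&(Z<51)&(im.min(-1)>150)&(rx>0)&(rx<96)&(abs(ry)<47),"car")
    fit((Z>8)&(Z<16)&(im.max(-1)<110)&(rx>-124)&(rx<124)&(abs(ry)<54),"plate")
E
python3 plane.py w13 w14 w18 w21
```

```text
w13 car 25335 slope x,y [-0.0041  0.0002] z at (55,0) 46.78
w13 plate 36707 slope x,y [0.0009 0.0001] z at (55,0) 12.62
w14 car 9421 slope x,y [0.0009 0.0005] z at (55,0) 46.59
w14 plate 18031 slope x,y [ 0.0007 -0.0001] z at (55,0) 12.58
w18 car 12627 slope x,y [-0.0156  0.0001] z at (55,0) 47.14
w18 plate 7793 slope x,y [ 0.0008 -0.0008] z at (55,0) 12.59
w21 car 10868 slope x,y [-0.0306  0.0008] z at (55,0) 47.6
w21 plate 14444 slope x,y [ 0.0008 -0.0017] z at (55,0) 12.57
```

The plane fit shows the carriage has pitched nose-down by 0.03 rad. It is following a tool tilt of 0.05 rad that built up because each call rebased while loaded. I'll release the knob and level the tool by pressing the closed fingertips lightly on the back face of the fixed stop, then regrip.

play_rows(plan=[[[1,0,0,0,0],[0.5,0,0,0,0],[0.5,0,0,0,0],[0.5,0,0,0,0],[0.5,0,0,0,0],[0.5,-0.02,0,0,0],[0.5,-0.06,0,0,0],[0.5,-0.07,0,0,0],[0.5,-0.07,0,0,0]]])

```text
clock: 24.05
position: [0.5452, 0.1434, 0.1367]
ee_rot: [0.665, 0.235, 0.656, -0.269]
contact_force: [-0.1, 0.4, -0.4]
width: 0.0425
```

```bash
python3 s.py;python3 - <<'E'
from fit import *
snap("wrist","w22")
plan([.5566,.2348,.125],82);plan([.5566,.2348,.022],82)
E
python3 gap.py w22; python3 plane.py w22
```

```text
t 24.05 pos [545.2 143.4 136.7] F [-0.1  0.4 -0.4] M [ 0.   -0.03  0.03] w 42.5
[-0.0044 -0.0502 -0.9987] yaw 48.21 knob rad 0.59
railx in tool [-0.05   0.83  -0.555] pos along 217.9 F 0.3
raily in tool [-0.003 -0.556 -0.831] pos along -519.96 F 0.1
shift mm [  5.3  77.2 -51.8] turn -33.79 (alt ±180) curyaw 48.21 toolx [-0.0079 -0.0509 -0.9987] q6 -0.655
shift mm [108.2  81.7 -54.7] turn -33.79 (alt ±180) curyaw 48.21 toolx [-0.0079 -0.0509 -0.9987] q6 -0.655
w22 -36 -26 nose 90.8 stop 100.9 zc 46.6 400 399
w22 -20 -8 nose 91.0 stop 100.9 zc 46.6 1075 491
w22 8 20 nose 91.4 stop 101.0 zc 46.6 983 575
w22 26 36 nose 91.7 stop 100.9 zc 46.6 642 549
w22 car 9545 slope x,y [0.0009 0.0003] z at (55,0) 46.55
w22 plate 12025 slope x,y [ 0.0008 -0.0007] z at (55,0) 12.56
```

View pics/w22.png

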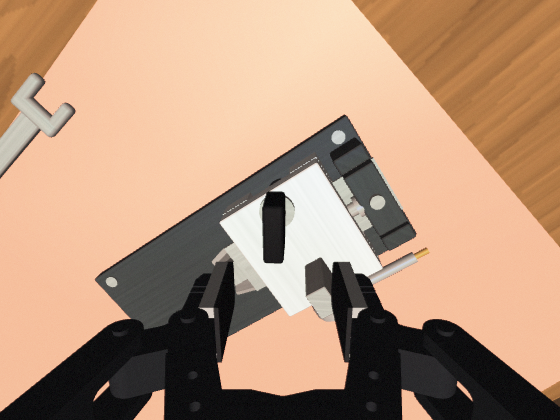

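play_rows(plan=[[[1,0.005,0.04,-0.026,-8],[1,0.005,0.077,-0.052,-16],[1,0.005,0.077,-0.052,-24],[1,0.005,0.077,-0.052,-33.8],[1,0.005,0.077,-0.052,-33.8],[1,0.05,0.08,-0.053,-33.8],[1,0.09,0.081,-0.054,-33.8],[1,0.104,0.082,-0.055,-33.8],[1,0.104,0.082,-0.055,-33.8],[1,0.104,0.082,-0.055,-33.8]]])

```text
clock: 25.1
position: [0.5574, 0.2356, 0.0268]
ee_rot: [0.704, 0.031, 0.706, -0.067]
contact_force: [0.7, 0.1, 0.3]
width: 0.0003
```

```bash
python3 s.py;python3 - <<'E'
from fit import *
snap("wrist","w23")
p,R=tool();d=(p[:2]*1000-[563.4,82.4]);a=np.radians(82);print("rail xy",d@[np.cos(a),np.sin(a)],d@[-np.sin(a),np.cos(a)])
E
```

```text
t 25.1 pos [557.4 235.6  26.8] F [0.7 0.1 0.3] M [0.05 0.02 0.02] w 0.3
[-0.0069 -0.0505 -0.9987] yaw 81.99 knob rad 0.0
railx in tool [-0.051  0.999 -0.   ] pos along 310.84 F 0.2
raily in tool [-0. -0. -1.] pos along -519.24 F -0.6
rail xy 151.1666437487995 26.626541030762894
```

View pics/w23.png

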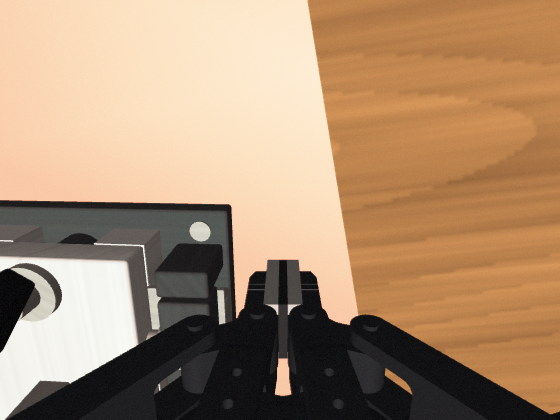

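Fingertips are behind the stop at rail (151,27). Approaching its back face.

play_rows(plan=[[[1,0,-0.003,0,0],[1,0,-0.006,0,0],[1,0,-0.009,0,0],[1,0,-0.011,0,0],[1,0,-0.011,0,0]]])

```text
clock: 25.65
position: [0.5565, 0.2245, 0.0285]
ee_rot: [0.705, 0.032, 0.706, -0.067]
contact_force: [0.1, 0.5, -0.1]
width: -0.0001
```

play_rows(plan=[[[1,0,-0.001,0,0],[1,0,-0.003,0,0],[1,0,-0.004,0,0],[1,0,-0.004,0,0]]])

```text
clock: 26.05
position: [0.5559, 0.2204, 0.0286]
ee_rot: [0.705, 0.032, 0.706, -0.067]
contact_force: [-0.2, 0.1, -0.2]
width: -0.0
```

```bash
python3 s.py
```

```text
t 26.05 pos [555.9 220.4  28.6] F [-0.2  0.1 -0.2] M [-0.02 -0.02 -0.04] w -0.0
[-0.0051 -0.0501 -0.9987] yaw 81.96 knob rad 0.001
railx in tool [-0.05   0.999 -0.001] pos along 295.62 F 0.0
raily in tool [-0.002 -0.001 -1.   ] pos along -519.77 F 0.2
```

play_rows(plan=[[[1,0,-0.001,0,0],[1,0,-0.003,0,0],[1,0,-0.004,0,0],[1,0,-0.004,0,0]]])

```text
clock: 26.45
position: [0.5557, 0.2189, 0.0288]
ee_rot: [0.705, 0.034, 0.705, -0.066]
contact_force: [-0.1, 7.5, -2.2]
width: 0.0003
```

play_rows(plan=[[[1,0,-0.001,0,0],[1,0,-0.003,0,0],[1,0,-0.004,0,0],[1,0,-0.004,0,0]]])

```text
clock: 26.85
position: [0.5558, 0.2188, 0.0289]
ee_rot: [0.705, 0.038, 0.705, -0.065]
contact_force: [-0.2, 11.6, -2.5]
width: -0.0
```

```bash
python3 s.py
```

```text
t 26.85 pos [555.8 218.8  28.9] F [-0.2 11.6 -2.5] M [ 2.05 -0.07 -0.06] w -0.0
[-0.002  -0.038  -0.9993] yaw 81.72 knob rad 0.005
railx in tool [-0.038  0.999 -0.005] pos along 294.04 F 11.4
raily in tool [-0.003 -0.005 -1.   ] pos along -519.92 F 1.8
```

Leveling works: tilt -0.050 → -0.038 at about 11 N.

play_rows(plan=[[[1,0,-0.003,0,0],[1,0,-0.005,0,0],[1,0,-0.005,0,0]]])

```text
clock: 27.15
position: [0.5559, 0.2188, 0.029]
ee_rot: [0.706, 0.042, 0.704, -0.062]
contact_force: [-0.4, 14.4, -3.9]
width: 0.0
```

play_rows(plan=[[[1,0,-0.003,0,0],[1,0,-0.005,0,0],[1,0,-0.005,0,0]]])

```text
clock: 27.45
position: [0.5559, 0.2189, 0.0292]
ee_rot: [0.707, 0.047, 0.704, -0.06]
contact_force: [-0.4, 15.8, -4.5]
width: -0.0002
```

play_rows(plan=[[[1,0,-0.003,0,0],[1,0,-0.005,0,0],[1,0,-0.005,0,0]]])

```text
clock: 27.75
position: [0.556, 0.219, 0.0293]
ee_rot: [0.707, 0.051, 0.703, -0.058]
contact_force: [-0.4, 15.2, -4.3]
width: -0.0003
```

```bash
python3 s.py
```

```text
t 27.75 pos [556.  219.   29.3] F [-0.4 15.2 -4.3] M [ 2.61 -0.12 -0.01] w -0.3
[ 0.0053 -0.0099 -0.9999] yaw 81.14 knob rad 0.015
railx in tool [-0.009  1.    -0.015] pos along 294.27 F 15.0
raily in tool [-0.007 -0.015 -1.   ] pos along -520.11 F 2.5
```

play_rows(plan=[[[1,0,-0.003,0,0],[1,0,-0.005,0,0],[1,0,-0.005,0,0]]])

```text
clock: 28.05
position: [0.5561, 0.2191, 0.0294]
ee_rot: [0.708, 0.056, 0.702, -0.056]
contact_force: [0.2, 15.3, -4.1]
width: -0.0001
```

play_rows(plan=[[[1,0,-0.003,0,0],[1,0,-0.005,0,0],[1,0,-0.005,0,0]]])

```text
clock: 28.35
position: [0.5561, 0.2192, 0.0295]
ee_rot: [0.708, 0.061, 0.701, -0.054]
contact_force: [0.3, 15.8, -3.6]
width: -0.0003
```

play_rows(plan=[[[1,0,0.005,0,0],[1,0,0.015,0,0],[1,-0.05,0.015,0,0],[1,-0.1,0.015,0,0],[1,-0.1,0.015,0,0]]])

```text
clock: 28.85
position: [0.5624, 0.2342, 0.1371]
ee_rot: [0.713, 0.062, 0.696, -0.052]
contact_force: [0.9, -0.2, 0.2]
width: -0.0003
```

```bash
python3 s.py;python3 - <<'E'
from fit import *
print(manip.get_state()["qpos"].round(3))
plan([.5435,.136,.15],48)
E
```

```text
t 28.85 pos [562.4 234.2 137.1] F [ 0.9 -0.2  0.2] M [-0.01  0.01  0.03] w -0.3
[ 0.0243  0.0115 -0.9996] yaw 80.77 knob rad 0.022
railx in tool [ 0.015  1.    -0.022] pos along 310.22 F -0.1
raily in tool [-0.022 -0.022 -1.   ] pos along -524.35 F -0.9
[ 0.278  0.377  1.597  0.005  1.141 -1.134]
shift mm [-14.5 -99.8  -2.6] turn 32.77 (alt ±180) curyaw 80.77 toolx [ 0.0243  0.0115 -0.9996] q6 -1.134
```

play_rows(plan=[[[0.5,-0.01,-0.04,-0.001,8],[0.5,-0.01,-0.08,-0.002,16],[0.5,-0.01,-0.1,-0.003,24],[0.5,-0.01,-0.1,-0.003,32.8],[0.5,-0.01,-0.1,-0.003,32.8],[0.5,-0.01,-0.1,-0.003,32.8],[0.5,-0.01,-0.1,-0.003,32.8]]])

```text
clock: 29.55
position: [0.5432, 0.1362, 0.1453]
ee_rot: [0.667, 0.26, 0.654, -0.246]
contact_force: [-0.4, 0.3, -0.3]
width: 0.0427
```

```bash
cat > knob.py <<'E'
import sys
from fit import *
f=sys.argv[1];snap("wrist",f);im,W=wworld(f);z=np.load(f"pics/{f}.npz")
X=((W-z["p"])@z["R"])*1000;Z=W[...,2]
m=((Z>.083)&(Z<.1)&(im.max(-1)<90)&(abs(W[...,0]-.5435)<.03)&(abs(W[...,1]-.136)<.03)).astype(np.uint8)
n,l,s,c=cv2.connectedComponentsWithStats(m);k=1+np.argmax(s[1:,4]);m=l==k
q=X[m][:,1:].astype(np.float32);print("tool yz",len(q),cv2.minAreaRect(q),"px",c[k].round(),"topx",np.median(X[m][:,0]).round(1))
q=W[m][:,:2].astype(np.float32)*1000;print("world",cv2.minAreaRect(q),np.median(Z[m]).round(4))
E
python3 s.py; python3 knob.py w24
```

```text
t 29.55 pos [543.2 136.2 145.3] F [-0.4  0.3 -0.3] M [ 0.01 -0.01 -0.04] w 42.7
[ 0.0242  0.0113 -0.9996] yaw 48.12 knob rad 0.591
railx in tool [ 0.015  0.83  -0.558] pos along 210.5 F 0.2
raily in tool [-0.022 -0.557 -0.83 ] pos along -519.0 F 0.4
tool yz 1176 ((-0.7986736297607422, -2.7504711151123047), (36.25703811645508, 11.420328140258789), 89.86641693115234) px [279. 223.] topx 54.9
world ((542.073974609375, 138.1198272705078), (11.435750007629395, 36.20330810546875), 48.06511306762695) 0.0904
```

View pics/w24.png

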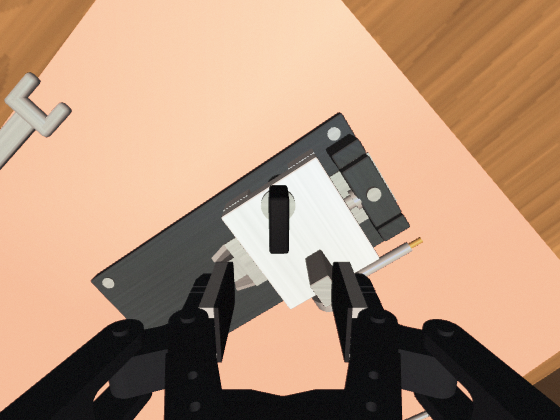

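play_rows(plan=[[[0.5,0.02,-0.001,-0.0033,0],[0.5,0.05,-0.001,-0.0033,0],[0.5,0.07,-0.001,-0.0033,0],[0.5,0.082,-0.001,-0.0033,0],[0.5,0.083,-0.001,-0.0033,0],[0.5,0.083,-0.001,-0.0033,0]]])

```text
clock: 30.2
position: [0.5426, 0.1389, 0.0626]
ee_rot: [0.667, 0.259, 0.654, -0.246]
contact_force: [-0.6, -0.4, 0.0]
width: 0.0424
```

```bash
python3 s.py; python3 - <<'E'
from fit import *
snap("wrist","w25")
z=np.load("pics/w25.npz");im,W=wworld("w25");X=((W-z["p"])@z["R"])*1000
for v in range(262,360,8):print(v,X[v,282].round(1),end=" ")
print();
for c in range(262,304,3):print(c,X[310,c].round(1),end=" ")
E
```

```text
t 30.2 pos [542.6 138.9  62.6] F [-0.6 -0.4  0. ] M [0.06 0.02 0.  ] w 42.4
[ 0.0247  0.0114 -0.9996] yaw 48.15 knob rad 0.591
railx in tool [ 0.015  0.83  -0.557] pos along 213.11 F -0.4
raily in tool [-0.023 -0.557 -0.83 ] pos along -517.99 F 0.6
262 [-20.2   1.4 -16.8] 270 [-26.7   1.4 -16.9] 278 [-27.6   1.4 -14.1] 286 [-28.3   1.4 -11.3] 294 [-27.9   1.4  -7.8] 302 [-27.3   1.4  -4.1] 310 [-28.2   1.4  -1.3] 318 [-28.4   1.4   2. ] 326 [-28.5   1.4   5.4] 334 [-28.2   1.4   9.2] 342 [-27.8   1.4  13.1] 350 [-28.1   1.4  16.5] 358 [15.9  1.3 57.8] 
262 [-26.4  -6.1  -0.1] 265 [-27.9  -4.9  -1.1] 268 [-28.5  -3.7  -1.5] 271 [-28.1  -2.7  -1.2] 274 [-28.9  -1.5  -1.8] 277 [-28.8  -0.4  -1.7] 280 [-28.2   0.7  -1.3] 283 [-28.    1.8  -1.2] 286 [-26.8   2.9  -0.4] 289 [-27.8   4.   -1. ] 292 [-26.9   5.1  -0.4] 295 [17.5  8.  29.2] 298 [16.   9.5 28.2] 301 [17.1 11.1 29. ]
```

View pics/w25.png

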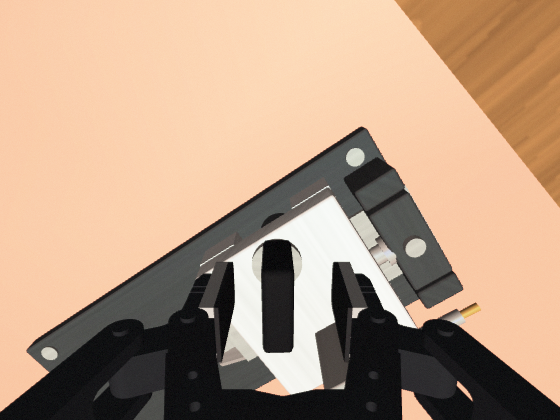

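Grip consistency checks suggest a camera bias, so I'll shift y -1.5, z +0.7 and close.

play_rows(plan=[[[0.5,0,-0.0015,0.0007,0],[0.5,0,-0.0015,0.0007,0],[1,0,-0.0015,0.0007,0],[1,0,-0.0015,0.0007,0],[1,0,-0.0015,0.0007,0],[1,0,-0.0015,0.0007,0],[1,0,-0.0015,0.0007,0]]], grip_force=90)

```text
clock: 30.95
position: [0.5419, 0.1367, 0.0638]
ee_rot: [0.667, 0.259, 0.654, -0.246]
contact_force: [-1.5, -1.0, 5.3]
width: 0.0105
```

```bash
python3 s.py; python3 - <<'E'
from fit import *
snap("wrist","w26")
E
python3 gap.py w26; python3 plane.py w26
```

```text
t 30.95 pos [541.9 136.7  63.8] F [-1.5 -1.   5.3] M [-0.63  0.66 -0.1 ] w 10.5
[ 0.0248  0.0101 -0.9996] yaw 48.17 knob rad 0.59
railx in tool [ 0.013  0.83  -0.557] pos along 210.78 F -1.2
raily in tool [-0.023 -0.557 -0.83 ] pos along -517.65 F 1.3
w26 -36 -26 nose 91.0 stop 100.5 zc 46.8 378 678
w26 -20 -8 nose 91.2 stop 100.4 zc 46.8 1225 806
w26 8 20 nose 91.7 stop 100.5 zc 46.8 1310 934
w26 26 36 nose 91.9 stop 100.7 zc 46.8 1205 1057
w26 car 10595 slope x,y [ 0.0042 -0.0013] z at (55,0) 46.69
w26 plate 15100 slope x,y [ 0.0009 -0.0017] z at (55,0) 12.61
```

play_rows(plan=[[[1,0,0.0012,-0.0008,0],[1,0,0.0025,-0.0016,0],[1,0,0.0037,-0.0024,0],[1,0,0.005,-0.0033,0],[1,0,0.005,-0.0033,0],[1,0,0.005,-0.0033,0]]])

```text
clock: 31.6
position: [0.542, 0.1403, 0.0638]
ee_rot: [0.667, 0.257, 0.654, -0.247]
contact_force: [-1.0, -8.2, 2.8]
width: 0.0105
```

```bash
python3 s.py; python3 - <<'E'
from fit import *
snap("wrist","w27")
E
python3 gap.py w27; python3 plane.py w27
```

```text
t 31.6 pos [542.  140.3  63.8] F [-1.  -8.2  2.8] M [-1.64  0.46 -0.1 ] w 10.5
[ 0.0228  0.0056 -0.9997] yaw 48.26 knob rad 0.589
railx in tool [ 0.009  0.831 -0.556] pos along 214.32 F -8.3
raily in tool [-0.022 -0.555 -0.831] pos along -517.18 F -0.2
w27 -36 -26 nose 93.8 stop 100.6 zc 46.9 328 664
w27 -20 -8 nose 94.3 stop 100.5 zc 46.8 1220 782
w27 8 20 nose 94.9 stop 100.6 zc 46.7 1294 852
w27 26 36 nose 95.3 stop 100.7 zc 46.6 1229 1019
w27 car 10497 slope x,y [ 0.0019 -0.0045] z at (55,0) 46.73
w27 plate 14546 slope x,y [ 0.001  -0.0021] z at (55,0) 12.62
```

Home with only 8 N (gap 5.95) and level. Now I'll turn to about 1.0 rad under steady push.

play_rows(plan=[[[1,0,0.001,-0.0007,0],[1,0,0.0021,-0.0014,5],[1,0,0.0021,-0.0014,10],[1,0,0.0021,-0.0014,15],[1,0,0.0021,-0.0014,20],[1,0,0.0021,-0.0014,23.5],[1,0,0.0021,-0.0014,23.5],[1,0,0.0021,-0.0014,23.5]]])

```text
clock: 32.45
position: [0.5413, 0.1402, 0.0637]
ee_rot: [0.602, 0.385, 0.59, -0.377]
contact_force: [-1.8, -9.1, 3.4]
width: 0.0109
```

```bash
python3 s.py; python3 - <<'E'
from fit import *
snap("wrist","w28");st()
E
python3 gap.py w28; python3 plane.py w28
```

```text
t 32.45 pos [541.3 140.2  63.7] F [-1.8 -9.1  3.4] M [-1.81  0.61  0.  ] w 10.9
[ 2.020e-02  5.000e-04 -9.998e-01] yaw 24.88 knob rad 0.997
railx in tool [ 0.003  0.543 -0.84 ] pos along 214.13 F -9.3
raily in tool [-0.02  -0.84  -0.543] pos along -516.49 F 0.6
t 32.5 pos [541.3 140.2  63.7] F [-0.3 -8.4  4. ] M [-1.8   0.54 -0.05] w 10.4
w28 -36 -26 nose 93.3 stop 100.8 zc 46.6 1156 805
w28 -20 -8 nose 94.0 stop 100.8 zc 46.6 1886 982
w28 8 20 nose 94.9 stop 101.0 zc 46.6 1649 1161
w28 26 36 nose 95.6 stop 101.0 zc 46.6 1232 1116
w28 car 12190 slope x,y [ 0.0014 -0.0006] z at (55,0) 46.53
w28 plate 6854 slope x,y [ 0.0009 -0.0011] z at (55,0) 12.53
```

Home gap is 6.4 mm with the pin ~3.5 mm in, level, yaw ≈0.034. Continuing to turn and watching the torque.

play_rows(plan=[[[1,0,0.0012,-0.0018,4],[1,0,0.0012,-0.0018,8],[1,0,0.0012,-0.0018,8],[1,0,0.0012,-0.0018,8]]])

```text
clock: 32.9
position: [0.5408, 0.14, 0.0637]
ee_rot: [0.574, 0.423, 0.562, -0.418]
contact_force: [-1.2, -7.5, 2.7]
width: 0.0104
```

```bash
python3 s.py; python3 - <<'E'
from fit import *
snap("wrist","w29");st()
E
python3 gap.py w29; python3 plane.py w29
```

```text
t 32.9 pos [540.8 140.   63.7] F [-1.2 -7.5  2.7] M [-1.69  0.51 -0.  ] w 10.4
[ 0.0184 -0.0039 -0.9998] yaw 17.0 knob rad 1.135
railx in tool [-0.001  0.422 -0.906] pos along 213.96 F -7.6
raily in tool [-0.019 -0.906 -0.422] pos along -516.1 F 0.1
t 32.95 pos [540.9 140.   63.7] F [-0.8 -8.   2.9] M [-1.62  0.47  0.03] w 10.5
w29 -36 -26 nose 93.5 stop 100.9 zc 46.5 1185 849
w29 -20 -8 nose 94.0 stop 100.9 zc 46.5 2176 1060
w29 8 20 nose 94.8 stop 101.1 zc 46.5 1778 1203
w29 26 36 nose 95.5 stop 101.1 zc 46.6 1245 1109
w29 car 12946 slope x,y [ 0.0012 -0.0003] z at (55,0) 46.52
w29 plate 6054 slope x,y [ 0.0012 -0.0012] z at (55,0) 12.54
```

play_rows(plan=[[[1,0,0.001,-0.0022,4],[1,0,0.001,-0.0022,8],[1,0,0.001,-0.0022,8]]])

```text
clock: 33.25
position: [0.5402, 0.1395, 0.0637]
ee_rot: [0.545, 0.46, 0.531, -0.458]
contact_force: [-1.6, -12.0, 4.8]
width: 0.0102
```

```bash
python3 s.py
```

```text
t 33.25 pos [540.2 139.5  63.7] F [ -1.6 -12.    4.8] M [-1.89  0.49  0.12] w 10.2
[ 0.0162 -0.0099 -0.9998] yaw 9.12 knob rad 1.272
railx in tool [-0.008  0.294 -0.956] pos along 213.3 F -12.1
raily in tool [-0.017 -0.956 -0.294] pos along -515.57 F -0.1
```

play_rows(plan=[[[1,0,0.0007,-0.0022,3],[1,0,0.0007,-0.0022,6],[1,0,0.0007,-0.0022,6]]])

```text
clock: 33.55
position: [0.5398, 0.1391, 0.0637]
ee_rot: [0.521, 0.485, 0.506, -0.486]
contact_force: [-0.1, -9.3, 3.5]
width: 0.0104
```

```bash
python3 s.py;  python3 - <<'E'
from fit import *
snap("wrist","w30");st()
E
python3 gap.py w30; python3 plane.py w30
```

```text
t 33.55 pos [539.8 139.1  63.7] F [-0.1 -9.3  3.5] M [-1.64  0.4   0.16] w 10.4
[ 0.0142 -0.0152 -0.9998] yaw 3.23 knob rad 1.375
railx in tool [-0.013  0.195 -0.981] pos along 212.83 F -9.2
raily in tool [-0.016 -0.981 -0.194] pos along -515.16 F -1.2
t 33.6 pos [539.7 139.   63.7] F [-0.7 -9.9  3.9] M [-1.65  0.47  0.09] w 10.6
w30 -36 -26 nose 93.6 stop 101.0 zc 46.5 1298 951
w30 -20 -8 nose 93.8 stop 101.1 zc 46.5 2290 1192
w30 8 20 nose 94.2 stop 101.2 zc 46.6 2031 1206
w30 26 36 nose 94.6 stop 101.1 zc 46.5 1247 1040
w30 car 15070 slope x,y [ 0.0004 -0.0001] z at (55,0) 46.52
w30 plate 5138 slope x,y [ 0.0013 -0.0013] z at (55,0) 12.57
```

The cam is biting: yaw has squared up to 0.016 and torque is rising. Tightening further.

play_rows(plan=[[[1,0,0.0006,-0.003,4],[1,0,0.0006,-0.003,8],[1,0,0.0006,-0.003,8]]])

```text
clock: 33.9
position: [0.5393, 0.139, 0.0637]
ee_rot: [-0.488, -0.518, -0.471, 0.522]
contact_force: [-1.6, -12.1, 3.2]
width: 0.0109
```

```bash
python3 s.py;  python3 - <<'E'
from fit import *
snap("wrist","w31");st()
E
python3 gap.py w31; python3 plane.py w31
```

```text
t 33.9 pos [539.3 139.   63.7] F [ -1.6 -12.1   3.2] M [-1.58  0.35  0.05] w 10.9
[ 0.012  -0.0211 -0.9997] yaw -4.65 knob rad 1.512
railx in tool [-0.019  0.058 -0.998] pos along 212.67 F -12.3
raily in tool [-0.015 -0.998 -0.058] pos along -514.68 F -0.1
t 33.95 pos [539.2 139.   63.7] F [ -2.2 -11.9   3.5] M [-1.51  0.34  0.12] w 10.4
w31 -36 -26 nose 93.7 stop 101.0 zc 46.5 1374 1004
w31 -20 -8 nose 93.7 stop 101.0 zc 46.5 2350 1245
w31 8 20 nose 94.2 stop 101.0 zc 46.5 2161 980
w31 26 36 nose 94.5 stop 101.1 zc 46.5 1262 984
w31 car 16412 slope x,y [ 0.0003 -0.0002] z at (55,0) 46.51
w31 plate 4912 slope x,y [ 0.0011 -0.001 ] z at (55,0) 12.54
```

play_rows(plan=[[[1,0,0.0002,-0.003,2],[1,0,0.0002,-0.003,4],[1,0,0.0002,-0.003,6]]])

```text
clock: 34.25
position: [0.5389, 0.1389, 0.0636]
ee_rot: [-0.461, -0.54, -0.442, 0.547]
contact_force: [-1.8, -11.2, 4.4]
width: 0.0105
```

```bash
python3 s.py;  python3 - <<'E'
from fit import *
snap("wrist","w32");st();snap("wrist","w33");st()
E
python3 gap.py w32
```

```text
t 34.25 pos [538.9 138.9  63.6] F [ -1.8 -11.2   4.4] M [-1.34  0.37  0.27] w 10.5
[ 0.01   -0.0268 -0.9996] yaw -10.54 knob rad 1.615
railx in tool [-0.025 -0.044 -0.999] pos along 212.51 F -11.3
raily in tool [-0.014 -0.999  0.045] pos along -514.36 F 0.2
t 34.3 pos [538.9 138.8  63.6] F [ -1.4 -12.6   4. ] M [-1.47  0.33  0.14] w 10.2
t 34.35 pos [538.9 138.7  63.7] F [ -1.8 -11.9   3.8] M [-1.41  0.33  0.06] w 10.1
w32 -36 -26 nose 93.7 stop 101.0 zc 46.5 1439 1012
w32 -20 -8 nose 93.8 stop 101.0 zc 46.5 2411 1288
w32 8 20 nose 94.1 stop 101.0 zc 46.5 2298 682
w32 26 36 nose 94.4 stop 101.2 zc 46.5 1263 953
```

View pics/w32.png

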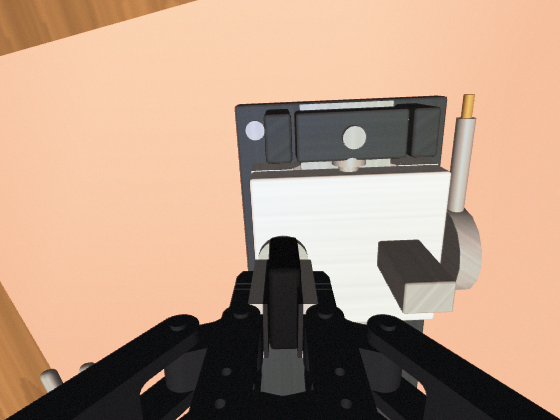

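Moving torque is now 0.27 Nm, about 0.2 above the loose value, and the carriage has stayed put. Clamp is firm, so I'll release with a small opening and rise.

play_rows(plan=[[[1,0,0,0,0],[0.6,0,0,0,0],[0.6,0,0,0,0],[0.6,0,0,0,0],[0.6,0,0,0,0],[0.6,-0.02,0,0,0],[0.6,-0.05,0,0,0],[0.6,-0.08,0,0,0],[0.6,-0.1,0,0,0],[0.6,-0.1,0,0,0]]])

```text
clock: 35.35
position: [0.5401, 0.1421, 0.1669]
ee_rot: [-0.463, -0.542, -0.441, 0.545]
contact_force: [0.1, -0.0, 0.7]
width: 0.034
```

```bash
python3 s.py;  python3 - <<'E'
from fit import *
snap("wrist","w34");st()
E
python3 gap.py w34; python3 plane.py w34; python3 knob.py w35
```

```text
t 35.35 pos [540.1 142.1 166.9] F [ 0.1 -0.   0.7] M [ 0.    0.01 -0.01] w 34.0
[ 0.0171 -0.0256 -0.9995] yaw -10.49 knob rad 1.614
railx in tool [-0.023 -0.043 -0.999] pos along 215.86 F 0.0
raily in tool [-0.02  -0.999  0.044] pos along -515.09 F -0.1
t 35.4 pos [538.8 141.8 164.9] F [ 0.1 -0.3 -1.5] M [-0.01  0.05  0.01] w 34.3
w34 -36 -26 nose 93.6 stop 101.0 zc 46.6 589 371
w34 -20 -8 nose 93.8 stop 101.2 zc 46.5 1017 497
w34 8 20 nose 93.8 stop 101.2 zc 46.6 1103 489
w34 26 36 nose 94.1 stop 101.1 zc 46.5 483 426
w34 car 9015 slope x,y [0.0014 0.0001] z at (55,0) 46.51
w34 plate 8772 slope x,y [ 0.001  -0.0003] z at (55,0) 12.54
tool yz 960 ((1.076582431793213, -1.5689125061035156), (11.574641227722168, 35.442909240722656), 0.28387391567230225) px [282. 217.] topx 74.6
world ((541.1962890625, 141.15708923339844), (35.422847747802734, 11.518593788146973), 79.05052185058594) 0.0903
```

View pics/w34.png

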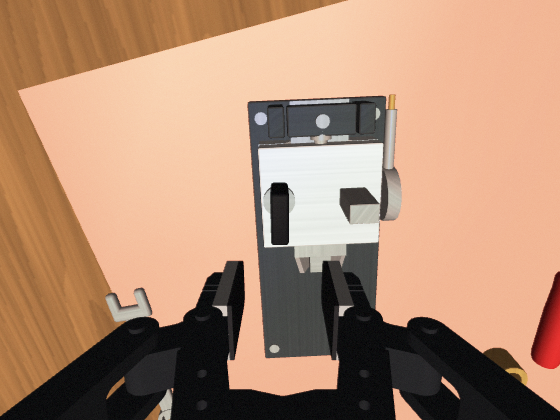

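Everything is clear. The carriage held at a 7.3 mm gap (pin ~2.5 mm in, ≈5–6 N). I'll check for creep before handing in.

play_rows(plan=[[[0.6,-0.03,0,0,0],[0.6,-0.03,0,0,0],[0.6,-0.03,0,0,0],[0.6,-0.03,0,0,0],[0.6,-0.03,0,0,0],[0.6,-0.03,0,0,0],[0.6,-0.03,0,0,0],[0.6,-0.03,0,0,0],[0.6,-0.03,0,0,0],[0.6,-0.03,0,0,0],[0.6,-0.03,0,0,0],[0.6,-0.03,0,0,0]]])

```text
clock: 36.65
position: [0.5375, 0.1424, 0.1936]
ee_rot: [-0.462, -0.54, -0.442, 0.547]
contact_force: [0.5, 0.4, 0.5]
width: 0.0345
```

```bash
python3 - <<'E'
from fit import *
snap("wrist","w36");st();snap("top","t36")
E
python3 gap.py w36; python3 plane.py w36; python3 knob.py w37
```

```text
t 36.7 pos [537.5 142.4 193.6] F [-0.1  0.2  1.1] M [ 0.02 -0.06  0.01] w 34.0
w36 -36 -26 nose 93.6 stop 101.0 zc 46.5 488 320
w36 -20 -8 nose 93.7 stop 101.0 zc 46.5 860 432
w36 8 20 nose 93.9 stop 101.3 zc 46.6 920 411
w36 26 36 nose 94.1 stop 101.3 zc 46.5 402 351
w36 car 7685 slope x,y [0.0011 0.0003] z at (55,0) 46.52
w36 plate 8052 slope x,y [ 0.001  -0.0004] z at (55,0) 12.53
tool yz 778 ((2.147555351257324, -1.8019828796386719), (35.992313385009766, 10.974005699157715), 89.84119415283203) px [284. 204.] topx 103.3
world ((541.0126342773438, 140.9029998779297), (35.87525177001953, 10.985602378845215), 79.48222351074219) 0.0903
```

View pics/t36.png

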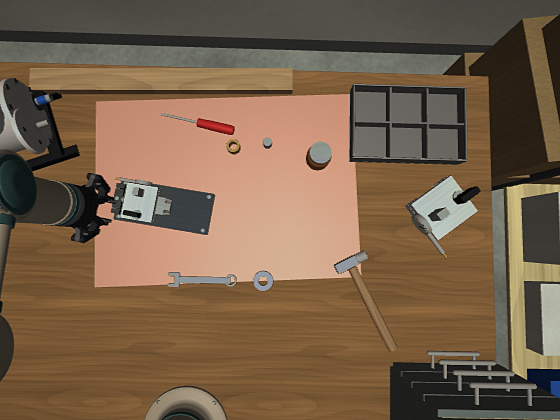

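The gap hasn't changed 1.3 s later, the carriage is level, and the bystanders are where they started. Handing in.

```bash
python3 - <<'E'
from h import *
print(manip.sign_off())
E
```

```text
the job is handed in; nothing more can be done
None
```

I slid the smaller carriage onto the dovetail, pushed it home against the sprung pin, clamped it and let go. I handed the job in at about 37 s; sign-off gives no verdict.

**First clamping try:** The tool had slowly tilted, which pitched the carriage nose-down by 0.03 rad. I released the knob, which had been turned to about 1.0 rad and back to 0.59. I then levelled the tool by pressing the fingertips on the back of the fixed stop with about 16 N, and regripped the knob. The second try gave a level push home with about 8 N.

**Final clamp:** The knob is at about 1.61 rad, and the torque while turning was 0.27 Nm. I did not measure the cam force itself. I judged it firm from three things:
- the torque was about 0.2 Nm above the loose value;
- the carriage squared up on the rail as the cam bit;
- it did not move under a 12 N push.

**Last checks:**
- **Position:** The gap to the stop stayed at about 7.3 mm for 1.3 s after I let go. The carriage is level within 0.002 rad and in line within about 0.01 rad.
- **Bystanders:** The top view shows them where they started.

**Not quite as asked:** The carriage slipped back about 1.4 mm while the cam squared it up. The pin is therefore about 2.5 mm in rather than the full 4 mm, which I estimate as 5–6 N on the carriage, above the 2 N required.

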